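# Load the detector's filter stage behind its sprung retaining arm

## Robot

A 7-joint arm with a two-finger parallel gripper is mounted at the origin on the work surface. World frame = base frame: x ahead of the robot, y to its left, z up, the work surface at z = 0. Lengths are in m, angles in rad, forces in N, time in s.
With the tool pointing down it reaches from about 0.35 to 0.9 m from the base axis. Payload 8.1 kg.
Tool frame: the origin (TCP) lies between the finger pads; the fingertips stand 25 mm ahead of it and the grasp point (between the pads) lies 6 mm ahead of it; z points along the fingers, y is the direction in which the jaws open and shut (so a half turn about z gives the same grasp; the last joint's range is limited). The gripper opens to 92 mm and grips with 3 to 60 N. Pads are 19 mm wide; open, the fingers measure 130 mm over their backs; the gripper's body (75 mm by 190 mm) begins 47 mm behind the grasp point.
Start: joints at [1.011, 0.434, 0.025, 1.573, -0.012, 1.134, -0.075], TCP at [0.276, -0.561, 0.252] pointing down, gripper open.
Joint ranges: [-2.62, 2.62], [-0.44, 2.09], [-1.27, 1.32], [0.08, 2.57], [-1.32, 4.46], [0.12, 2], [-2.74, 2.74]. Speed limits (rad/s): [2.22, 2.22, 3.01, 3.01, 3.14, 3.14, 3.14].

## Interface

Orientations are given as a rotation vector (axis times angle).
In Python, from cell import * gives the robot as it stands.
- The arm moves only by the shell command python3 -m jog 'ROWS' [FORCE]. ROWS is JSON, one flat list of numbers, 5 for each row, row after row: the finger opening in mm, from 0 to 91.8, then the shift along the tool's x, y, z in units of 40 mm (1.0 is 40 mm), then the turn about the tool's z in units of 6 degrees (1.0 is 6 degrees). A call has 1 to 20 rows; each row shifts and turns the pose as measured when the row begins, along the tool's axes as they then stand; what a row does not reach is not made up. A row lasts 1/12 s, in which the tool goes at most 41.7 mm and 7.16 degrees, less where a joint would pass 70% of its speed; a pose out of reach is approached as far as the arm can. A call is refused whole if a number of a shift passes 1 or a number of a turn 1, either way. A call with a gripper value outside its range is refused whole. The fingers move at their own pace and stop on an object; FORCE is the grip in N (left out, the last holds). Time passes only in rows, so rows that do not move let the fingers close. It gives the time, the measured TCP pose, the force and the opening at its end, in the units of the state.
- observe(): the state, without advancing time (a new reading comes with each control period).
- get_image(name): name is "scene" or "side" or "wrist"; returns the picture (480x640x3 uint8, red, green, blue); there is no depth.
- camera_params(name): a dict with "intrinsics" (3x3 intrinsics, pixels), "xyz" and "orientation" of the camera in the world. Camera axes: x right, y down, z forward; pixel columns grow to the right and rows downward; lengths in m; the calibration is good to about 2 mm. A picture is of the moment at which its call begins: read the wrist's pose just before it. camera_params takes no time and is no camera call; for the wrist camera it gives the pose at the moment of the call.
- sign_off(): hands the job in, once; it reports no verdict.
The state is a dict: "clock": time; "joints": joint angles; "dq": joint speeds; "joint_efforts": joint torques, N m; "position": TCP position; "ee_rot": TCP orientation; "force": force on the tool from outside, world axes, zero at the start; "ft_torque": the same for the moment, N m; "width": opening from 0.0 (shut) to 1.0 (fully open).
Only numpy, scipy, OpenCV 4.12 (cv2) and the standard library are available. Lean on these libraries where they do the work, as an engineer would, in place of code of your own. Each camera call takes 0.05 s, during which the arm holds its last target. There are 200 camera calls.

## Task

Load the fluorescence detector's filter stage: swing the sprung red arm open and lock it open with the yellow-headed pin standing fully down in the lock hole, let go of the pin, then push every filter slide that lies on the bench front edge first into a bay of its own until the sprung clip has dropped behind its ridge and it is fully home against the end wall. When all the slides are home, pull the pin so that the arm springs closed behind them, and put the pin back fully down in its blue stand. Do not knock over the bottle, the beaker or the jar.

Things in the scene. Friction and masses are not known exactly. Their poses are not given: they have to be found in the camera images.
- retainer (a joint): angle (rad) of the red sprung retaining arm: 0 = closed across the mouths of the bays; grows as its free end swings out towards the robot (clockwise from above); stop at 1.5. A spring always pulls it closed (0.14 N m at 0, 0.46 N m at 1.15: about 4.5 N where the pin pushes); let go, it closes by itself, damped, within 3 s. Leaning on the pin in the lock hole it reads about 1.1 to 1.2.
- retainer_pivot (a point): upright axis of the red arm, on the stage's top; axes as the stage. Hub 28 mm across, 23 mm high. The bar is 10 mm thick, ends 192 mm from the axis and fills the heights 1.5 to 17 mm above the stage's top. At 0 its centre line runs from the axis along the stage's -y; its inner face is the one towards the clips (+x).
- stage: grey filter stage, fixed block 235 (x) by 245 (y) by 30 mm high; origin at the centre of its underside, z up; +x points from the open loading side (nearest the robot) to the clips. On its flat top three bays lie side by side, 58 mm apart: lanes 53 mm wide between rails 6 mm high that run from 55 mm before the end wall to it. End wall 9 mm high, at the lanes' +x end.
- lock_hole (a point): centre of the mouth of the lock hole (yellow ring) in the stage's top: 13.5 mm across, 26 mm deep, 3 mm chamfer. A pin standing in it blocks the arm, whose inner face (the one towards the clips when closed) then leans on the shank about 105 mm from the axis.
- stand: blue block 60 by 60 by 34 mm high, fixed, with the hole in which the pin is kept; origin at the centre of its underside
- stand_hole (a point): centre of the mouth of the stand's hole, in the block's top face: 14.5 mm across, 26 mm deep, 3 mm chamfer
- pin: loose locking pin, 60 g: steel shank 10 mm across, 52 mm long, chamfered foot; flat yellow head 34 (x) by 12 (y) by 26 mm high on top. Origin at the centre of the foot, z up. Starts upright in the stand, foot at the hole's bottom. Held by its head, its shank can itself push the arm's inner face round, foot just above the stage, until over the lock hole, then go straight down.
- bay0 (a point): home point of the bay on the -y side: on the stage's top, at the middle of its lane, on the end wall's face; axes as the stage (x into the clip). A home slide has the middle of its front edge here, give or take 2.5 mm of play along x.
- clip0 (a joint): lift (m) of the sprung steel clip, 34 mm wide, over the bay on the -y side; 0 = down. Sloped mouth from 28 mm (underside 10.5 mm up) to 12.5 mm before the home point, then a tooth 12.5 to 8.5 mm before it, underside 5 mm up, top 14 mm up. It lifts as a slide's ridge is pushed in flat along +x (5 to 10 N) and drops behind the ridge when home; the slide cannot then be drawn back.
- bay1 (a point): home point of the bay on the middle line: on the stage's top, at the middle of its lane, on the end wall's face; axes as the stage (x into the clip). A home slide has the middle of its front edge here, give or take 2.5 mm of play along x.
- clip1 (a joint): lift (m) of the sprung steel clip, 34 mm wide, over the bay on the middle line; 0 = down. Sloped mouth from 28 mm (underside 10.5 mm up) to 12.5 mm before the home point, then a tooth 12.5 to 8.5 mm before it, underside 5 mm up, top 14 mm up. It lifts as a slide's ridge is pushed in flat along +x (5 to 10 N) and drops behind the ridge when home; the slide cannot then be drawn back.
- bay2 (a point): home point of the bay on the +y side: on the stage's top, at the middle of its lane, on the end wall's face; axes as the stage (x into the clip). A home slide has the middle of its front edge here, give or take 2.5 mm of play along x.
- clip2 (a joint): lift (m) of the sprung steel clip, 34 mm wide, over the bay on the +y side; 0 = down. Sloped mouth from 28 mm (underside 10.5 mm up) to 12.5 mm before the home point, then a tooth 12.5 to 8.5 mm before it, underside 5 mm up, top 14 mm up. It lifts as a slide's ridge is pushed in flat along +x (5 to 10 N) and drops behind the ridge when home; the slide cannot then be drawn back.
- slide_amber: loose filter slide with amber window and amber grip rib, 70 g, lying flat (may be absent): black plate 80 (x) by 46 (y) by 4.5 mm; a bright metal ridge 6 mm wide and 7 mm high along its front (+x) edge; upright grip rib 12 mm (x) by 40 mm (y), centred 24 mm behind the middle (x = -24 mm), its top 32 mm above the underside. Origin at the centre of the underside.
- edge_amber (a point): middle of the front edge of the amber slide, at its underside, 40 mm ahead (+x) of its origin; axes as the slide
- slide_green: loose filter slide with green window and green grip rib, 70 g, lying flat (may be absent): black plate 80 (x) by 46 (y) by 4.5 mm; a bright metal ridge 6 mm wide and 7 mm high along its front (+x) edge; upright grip rib 12 mm (x) by 40 mm (y), centred 24 mm behind the middle (x = -24 mm), its top 32 mm above the underside. Origin at the centre of the underside.
- edge_green (a point): middle of the front edge of the green slide, at its underside, 40 mm ahead (+x) of its origin; axes as the slide
- slide_blue: loose filter slide with blue window and blue grip rib, 70 g, lying flat (may be absent): black plate 80 (x) by 46 (y) by 4.5 mm; a bright metal ridge 6 mm wide and 7 mm high along its front (+x) edge; upright grip rib 12 mm (x) by 40 mm (y), centred 24 mm behind the middle (x = -24 mm), its top 32 mm above the underside. Origin at the centre of the underside.
- edge_blue (a point): middle of the front edge of the blue slide, at its underside, 40 mm ahead (+x) of its origin; axes as the slide
- slide_red: loose filter slide with red window and red grip rib, 70 g, lying flat (may be absent): black plate 80 (x) by 46 (y) by 4.5 mm; a bright metal ridge 6 mm wide and 7 mm high along its front (+x) edge; upright grip rib 12 mm (x) by 40 mm (y), centred 24 mm behind the middle (x = -24 mm), its top 32 mm above the underside. Origin at the centre of the underside.
- edge_red (a point): middle of the front edge of the red slide, at its underside, 40 mm ahead (+x) of its origin; axes as the slide
- bottle: bystander: glass bottle, blue cap, 72 by 150 mm; origin at the centre of its underside, z up
- beaker: bystander: clear beaker, 66 by 85 mm; origin at the centre of its underside, z up
- jar: bystander: amber jar, 56 by 70 mm; origin at the centre of its underside, z up
Not all that is in view belongs to the job. Leave any pink look-alike of the slide_green alone.

How it is judged:
On the way, in this order (a step that is already met when the one before it is completed fails the run):
1. the arm is held open by the pin, which stands released and fully down in the lock hole (value of joint retainer above 0.95 rad and horizontal distance between pin and lock_hole below 0.006 m and z of pin in the frame of lock_hole below -0.02 m and angle between pin's own z axis and vertical below 0.2 rad and contact force between the fingers and pin below 0.2 N), for 0.3 s.
2. every slide present is home in a clip while the arm is still pinned open (((x of edge_amber in the frame of bay0 between -0.0045 and 0.003 m and y of edge_amber in the frame of bay0 between -0.008 and 0.008 m and z of edge_amber in the frame of bay0 below 0.003 m and angle between the x axis of slide_amber and the x axis of bay0, either way round below 0.15 rad and angle between slide_amber's own z axis and vertical below 0.08 rad) or (x of edge_amber in the frame of bay1 between -0.0045 and 0.003 m and y of edge_amber in the frame of bay1 between -0.008 and 0.008 m and z of edge_amber in the frame of bay1 below 0.003 m and angle between the x axis of slide_amber and the x axis of bay1, either way round below 0.15 rad and angle between slide_amber's own z axis and vertical below 0.08 rad) or (x of edge_amber in the frame of bay2 between -0.0045 and 0.003 m and y of edge_amber in the frame of bay2 between -0.008 and 0.008 m and z of edge_amber in the frame of bay2 below 0.003 m and angle between the x axis of slide_amber and the x axis of bay2, either way round below 0.15 rad and angle between slide_amber's own z axis and vertical below 0.08 rad)) and ((x of edge_green in the frame of bay0 between -0.0045 and 0.003 m and y of edge_green in the frame of bay0 between -0.008 and 0.008 m and z of edge_green in the frame of bay0 below 0.003 m and angle between the x axis of slide_green and the x axis of bay0, either way round below 0.15 rad and angle between slide_green's own z axis and vertical below 0.08 rad) or (x of edge_green in the frame of bay1 between -0.0045 and 0.003 m and y of edge_green in the frame of bay1 between -0.008 and 0.008 m and z of edge_green in the frame of bay1 below 0.003 m and angle between the x axis of slide_green and the x axis of bay1, either way round below 0.15 rad and angle between slide_green's own z axis and vertical below 0.08 rad) or (x of edge_green in the frame of bay2 between -0.0045 and 0.003 m and y of edge_green in the frame of bay2 between -0.008 and 0.008 m and z of edge_green in the frame of bay2 below 0.003 m and angle between the x axis of slide_green and the x axis of bay2, either way round below 0.15 rad and angle between slide_green's own z axis and vertical below 0.08 rad)) and ((x of edge_blue in the frame of bay0 between -0.0045 and 0.003 m and y of edge_blue in the frame of bay0 between -0.008 and 0.008 m and z of edge_blue in the frame of bay0 below 0.003 m and angle between the x axis of slide_blue and the x axis of bay0, either way round below 0.15 rad and angle between slide_blue's own z axis and vertical below 0.08 rad) or (x of edge_blue in the frame of bay1 between -0.0045 and 0.003 m and y of edge_blue in the frame of bay1 between -0.008 and 0.008 m and z of edge_blue in the frame of bay1 below 0.003 m and angle between the x axis of slide_blue and the x axis of bay1, either way round below 0.15 rad and angle between slide_blue's own z axis and vertical below 0.08 rad) or (x of edge_blue in the frame of bay2 between -0.0045 and 0.003 m and y of edge_blue in the frame of bay2 between -0.008 and 0.008 m and z of edge_blue in the frame of bay2 below 0.003 m and angle between the x axis of slide_blue and the x axis of bay2, either way round below 0.15 rad and angle between slide_blue's own z axis and vertical below 0.08 rad)) and ((x of edge_red in the frame of bay0 between -0.0045 and 0.003 m and y of edge_red in the frame of bay0 between -0.008 and 0.008 m and z of edge_red in the frame of bay0 below 0.003 m and angle between the x axis of slide_red and the x axis of bay0, either way round below 0.15 rad and angle between slide_red's own z axis and vertical below 0.08 rad) or (x of edge_red in the frame of bay1 between -0.0045 and 0.003 m and y of edge_red in the frame of bay1 between -0.008 and 0.008 m and z of edge_red in the frame of bay1 below 0.003 m and angle between the x axis of slide_red and the x axis of bay1, either way round below 0.15 rad and angle between slide_red's own z axis and vertical below 0.08 rad) or (x of edge_red in the frame of bay2 between -0.0045 and 0.003 m and y of edge_red in the frame of bay2 between -0.008 and 0.008 m and z of edge_red in the frame of bay2 below 0.003 m and angle between the x axis of slide_red and the x axis of bay2, either way round below 0.15 rad and angle between slide_red's own z axis and vertical below 0.08 rad)) and value of joint retainer above 0.95 rad and horizontal distance between pin and lock_hole below 0.006 m and z of pin in the frame of lock_hole below -0.02 m and angle between pin's own z axis and vertical below 0.2 rad), for 0.2 s.
3. the pin is out and the arm has closed behind the slides (((x of edge_amber in the frame of bay0 between -0.0045 and 0.003 m and y of edge_amber in the frame of bay0 between -0.008 and 0.008 m and z of edge_amber in the frame of bay0 below 0.003 m and angle between the x axis of slide_amber and the x axis of bay0, either way round below 0.15 rad and angle between slide_amber's own z axis and vertical below 0.08 rad) or (x of edge_amber in the frame of bay1 between -0.0045 and 0.003 m and y of edge_amber in the frame of bay1 between -0.008 and 0.008 m and z of edge_amber in the frame of bay1 below 0.003 m and angle between the x axis of slide_amber and the x axis of bay1, either way round below 0.15 rad and angle between slide_amber's own z axis and vertical below 0.08 rad) or (x of edge_amber in the frame of bay2 between -0.0045 and 0.003 m and y of edge_amber in the frame of bay2 between -0.008 and 0.008 m and z of edge_amber in the frame of bay2 below 0.003 m and angle between the x axis of slide_amber and the x axis of bay2, either way round below 0.15 rad and angle between slide_amber's own z axis and vertical below 0.08 rad)) and ((x of edge_green in the frame of bay0 between -0.0045 and 0.003 m and y of edge_green in the frame of bay0 between -0.008 and 0.008 m and z of edge_green in the frame of bay0 below 0.003 m and angle between the x axis of slide_green and the x axis of bay0, either way round below 0.15 rad and angle between slide_green's own z axis and vertical below 0.08 rad) or (x of edge_green in the frame of bay1 between -0.0045 and 0.003 m and y of edge_green in the frame of bay1 between -0.008 and 0.008 m and z of edge_green in the frame of bay1 below 0.003 m and angle between the x axis of slide_green and the x axis of bay1, either way round below 0.15 rad and angle between slide_green's own z axis and vertical below 0.08 rad) or (x of edge_green in the frame of bay2 between -0.0045 and 0.003 m and y of edge_green in the frame of bay2 between -0.008 and 0.008 m and z of edge_green in the frame of bay2 below 0.003 m and angle between the x axis of slide_green and the x axis of bay2, either way round below 0.15 rad and angle between slide_green's own z axis and vertical below 0.08 rad)) and ((x of edge_blue in the frame of bay0 between -0.0045 and 0.003 m and y of edge_blue in the frame of bay0 between -0.008 and 0.008 m and z of edge_blue in the frame of bay0 below 0.003 m and angle between the x axis of slide_blue and the x axis of bay0, either way round below 0.15 rad and angle between slide_blue's own z axis and vertical below 0.08 rad) or (x of edge_blue in the frame of bay1 between -0.0045 and 0.003 m and y of edge_blue in the frame of bay1 between -0.008 and 0.008 m and z of edge_blue in the frame of bay1 below 0.003 m and angle between the x axis of slide_blue and the x axis of bay1, either way round below 0.15 rad and angle between slide_blue's own z axis and vertical below 0.08 rad) or (x of edge_blue in the frame of bay2 between -0.0045 and 0.003 m and y of edge_blue in the frame of bay2 between -0.008 and 0.008 m and z of edge_blue in the frame of bay2 below 0.003 m and angle between the x axis of slide_blue and the x axis of bay2, either way round below 0.15 rad and angle between slide_blue's own z axis and vertical below 0.08 rad)) and ((x of edge_red in the frame of bay0 between -0.0045 and 0.003 m and y of edge_red in the frame of bay0 between -0.008 and 0.008 m and z of edge_red in the frame of bay0 below 0.003 m and angle between the x axis of slide_red and the x axis of bay0, either way round below 0.15 rad and angle between slide_red's own z axis and vertical below 0.08 rad) or (x of edge_red in the frame of bay1 between -0.0045 and 0.003 m and y of edge_red in the frame of bay1 between -0.008 and 0.008 m and z of edge_red in the frame of bay1 below 0.003 m and angle between the x axis of slide_red and the x axis of bay1, either way round below 0.15 rad and angle between slide_red's own z axis and vertical below 0.08 rad) or (x of edge_red in the frame of bay2 between -0.0045 and 0.003 m and y of edge_red in the frame of bay2 between -0.008 and 0.008 m and z of edge_red in the frame of bay2 below 0.003 m and angle between the x axis of slide_red and the x axis of bay2, either way round below 0.15 rad and angle between slide_red's own z axis and vertical below 0.08 rad)) and value of joint retainer below 0.1 rad), for 0.2 s.
At the end, for the whole second after the job is handed in: Each slide present is flat and clipped in a bay, front edge within 4.5 mm of the end wall and 8 mm of the bay's middle; the arm is closed (below 0.10 rad); the pin stands released, upright and still in the stand's hole, foot 20 mm or more below the mouth (all of step 3 and horizontal distance between pin and stand_hole below 0.006 m and z of pin in the frame of stand_hole below -0.02 m and angle between pin's own z axis and vertical below 0.2 rad and linear speed of pin below 0.02 m/s); the robot touches nothing.
It fails at once if the bottle is knocked over (angle between bottle's own z axis and vertical above 0.6 rad).
It fails at once if the beaker is knocked over (angle between beaker's own z axis and vertical above 0.6 rad).
It fails at once if the jar is knocked over (angle between jar's own z axis and vertical above 0.6 rad).
Of slide_amber, slide_green, slide_blue, slide_red only 2 to 3 are there at a start; the rules pass over those that are not, and their reading is None.
At some moment in a run one of slide_amber, slide_green, slide_blue, slide_red may be knocked a few centimetres aside while the robot is not near it.
It also fails if it takes over 210 s, if anything falls off the work surface, if the arm or the gripper's body presses on something with over 40 N, if the wrist force passes 120 N, or if a joint passes its speed limit or range.

## Working session

There is one attempt and no reset: what is moved stays moved. The work goes in short steps, Python scripts to look and compute and a shell command to move; the robot and the scene stay as the last step left them, time stands still between calls to the robot, and variables do not carry over. Pictures are saved under pics/ and viewed, about 12 in all and at most 16, crops included, and the job is handed in when it is done.

```bash
ls; mkdir -p pics
cat > h.py <<'E'
from cell import *
import numpy as np, cv2
from scipy.spatial.transform import Rotation as R
def cam(n):
    p=camera_params(n); o=np.array(p["orientation"],float)
    M=R.from_rotvec(o).as_matrix() if o.shape==(3,) else o
    return np.array(p["intrinsics"]),np.array(p["xyz"]),M
def ray(c,uv,z):
    K,t,M=c; d=M@np.linalg.inv(K)@np.array([uv[0],uv[1],1.]); return t+d*(z-t[2])/d[2]
def proj(c,P):
    K,t,M=c; q=K@(M.T@(np.array(P)-t)); return q[:2]/q[2]
def snap(n,f):
    c=cam(n); im=get_image(n); cv2.imwrite('pics/'+f,im[:,:,::-1]); return c,im
def st():
    s=observe(); print('t',round(s["clock"],2),'p',np.round(s["position"],4),'R',np.round(R.from_rotvec(s["ee_rot"]).as_matrix().ravel(),3),'F',np.round(s["force"],1),'w',round(s["width"]*92,1)); return s
E
python3 - <<'E'
from h import *
st()
for n in("scene","side","wrist"):
    c,im=snap(n,n+"0.png"); print(n,c[0].ravel(),c[1],c[2].ravel().round(3))
E
```

```text
pics
t 0.0 p [ 0.2754 -0.5605  0.2509] R [ 0.897  0.441 -0.001  0.441 -0.897  0.001 -0.    -0.002 -1.   ] F [ 0.3 -0.3 -0.8] w 91.9
scene [472.08282549   0.         318.29396326   0.         472.08282549
 237.03840254   0.           0.           1.        ] [ 0.92782403 -0.62364865  0.81412391] [ 0.816  0.403 -0.413  0.578 -0.567  0.587  0.003 -0.718 -0.696]
side [540.61288846   0.         319.6403571    0.         540.61288846
 241.6257219    0.           0.           1.        ] [-0.37492348  0.81584035  0.97799228] [-0.681 -0.439  0.586 -0.732  0.429 -0.528 -0.02  -0.789 -0.614]
wrist [337.57677554   0.         315.1159389    0.         337.57677554
 243.72800923   0.           0.           1.        ] [ 0.34287634 -0.527494    0.38392718] [ 0.44  -0.862 -0.252 -0.898 -0.423 -0.123 -0.001  0.281 -0.96 ]
```

View pics/scene0.png

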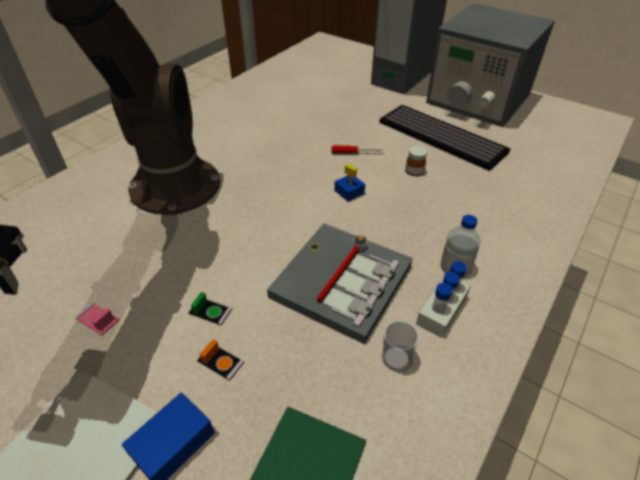

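View pics/side0.png

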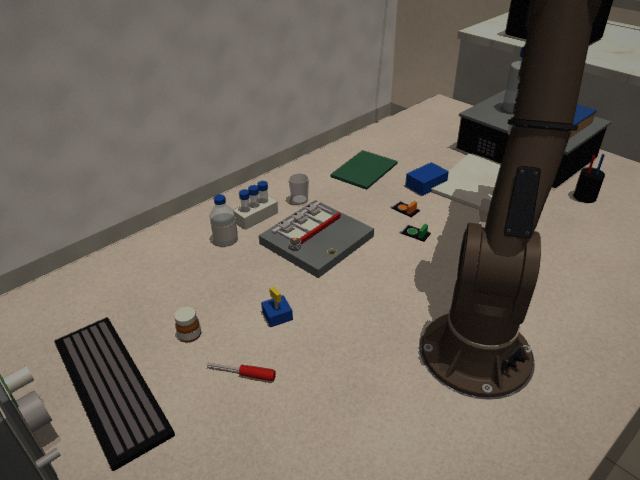

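Scene view: the stage is centred at about (340,278), the pin and blue stand at (350,183), the green slide at (210,310) and the amber one at (220,358). The pink look-alike at (97,318) is to be left alone. No red or blue slide is visible; the blue box at (168,437) and the green book at (310,450) are clutter.

Run:
```python
from h import *
for n,pts in (("scene",dict(stTL=(325,226,.03),stTR=(412,262,.03),stB=(364,334,.03),stL=(269,290,.03),lock=(315,246,.03),hub=(361,240,.053),stand=(350,186,.034),pinhead=(350,170,.075),bottle=(462,255,.0),beaker=(398,360,0),jar=(416,168,0),greenrib=(200,299,.03),amberrib=(209,351,.03))),("side",dict(lock=(332,252,.03),hub=(295,242,.053),pinhead=(275,296,.075),stand=(277,304,.034),bottle=(224,238,0),beaker=(299,198,0),jar=(187,333,0),greenrib=(424,229,.03),amberrib=(412,206,.03)))):
    c=cam(n)
    for k,(u,v,z) in pts.items(): print(n,k,ray(c,(u,v),z).round(3))
# plate slides: colour masks
im=cv2.imread('pics/scene0.png');c=cam("scene")
hsv=cv2.cvtColor(im,cv2.COLOR_BGR2HSV)
for nm,lo,hi,box in (("green",(45,120,60),(80,255,255),(180,280,240,330)),("amber",(5,150,100),(22,255,255),(190,330,250,385)),("yellow",(22,120,80),(32,255,255),(300,150,380,260)),("red",(0,150,80),(6,255,255),(300,230,380,310))):
    x0,y0,x1,y1=box; m=cv2.inRange(hsv,lo,hi); k=np.zeros_like(m);k[y0:y1,x0:x1]=m[y0:y1,x0:x1]
    n,l,s,ce=cv2.connectedComponentsWithStats(k)
    for i in range(1,n):
        if s[i,4]>5: print(nm,s[i],ce[i].round(1),ray(c,ce[i],.0045).round(3))
```

```text
scene stTL [0.453 0.08  0.03 ]
scene stTR [0.682 0.095 0.03 ]
scene stB [ 0.694 -0.134  0.03 ]
scene stL [ 0.47  -0.156  0.03 ]
scene lock [0.473 0.009 0.03 ]
scene hub [0.561 0.068 0.053]
scene stand [0.42  0.244 0.034]
scene pinhead [0.41  0.256 0.075]
scene bottle [0.759 0.212 0.   ]
scene beaker [ 0.77  -0.128  0.   ]
scene jar [0.509 0.466 0.   ]
scene greenrib [ 0.367 -0.258  0.03 ]
scene amberrib [ 0.473 -0.338  0.03 ]
side lock [0.472 0.007 0.03 ]
side hub [0.555 0.07  0.053]
side pinhead [0.406 0.261 0.075]
side stand [0.416 0.251 0.034]
side bottle [ 0.772  0.167 -0.   ]
side beaker [ 0.778 -0.137  0.   ]
side jar [ 0.52   0.452 -0.   ]
side greenrib [ 0.361 -0.259  0.03 ]
side amberrib [ 0.462 -0.328  0.03 ]
green [192 293  13  14  74] [197.9 299.6] [ 0.347 -0.25   0.004]
green [208 306  12  11  99] [213.8 311.2] [ 0.397 -0.253  0.004]
amber [200 340  17  18 123] [208.1 348.2] [ 0.452 -0.325  0.004]
amber [217 356  15  14 152] [224.  362.6] [ 0.5   -0.331  0.004]
yellow [345 164  12  12 104] [350.3 169.4] [0.36  0.343 0.004]
yellow [312 249   6   2   7] [314.3 249.1] [0.463 0.02  0.004]
red [317 246  42  54 313] [337.3 272.6] [ 0.55  -0.01   0.004]
```

```bash
python3 -m jog '[90,0.7,0,-0.1,0.87, 90,0.7,0,-0.1,0.87, 90,0.7,0,-0.1,0.87, 90,0.7,0,-0.1,0.87, 90,0.7,0,-0.1,0.87, 90,0,-1,0,0, 90,0,-1,0,0, 90,0,-1,0,0, 90,0,-1,0,0, 90,0,-1,0,0, 90,0,-1,0,0, 90,0,-1,0,0, 90,0,-1,0,0, 90,0,-1,0,0, 90,0,0,0,0]' 20
python3 - <<'E'
from h import *
st()
c,im=snap("wrist","w1.png")
E
```

```text
clock: 1.4
position: [0.4204, -0.1496, 0.2636]
ee_rot: [-3.136, 0.043, 0.019]
force: [0.2, -0.0, -0.2]
width: 0.984
t 1.4 p [ 0.4204 -0.1496  0.2636] R [ 1.    -0.028 -0.012 -0.028 -1.     0.005 -0.012 -0.005 -1.   ] F [ 0.2 -0.  -0.2] w 90.5
```

```bash
python3 -m jog '[90,0.7,-1,-0.6,0, 90,0.7,-1,-0.6,0, 90,0.7,-1,-0.6,0, 90,0,0,0,0, 90,0,0,0,0]'
python3 - <<'E'
from h import *
st()
c,im=snap("wrist","w1.png")
E
```

```text
clock: 1.87
position: [0.4925, -0.0608, 0.3217]
ee_rot: [-3.139, 0.055, 0.023]
force: [-0.2, -0.7, 0.5]
width: 0.985
t 1.87 p [ 0.4925 -0.0608  0.3217] R [ 0.999 -0.035 -0.015 -0.035 -0.999  0.002 -0.015 -0.002 -1.   ] F [-0.2 -0.7  0.5] w 90.6
```

View pics/w1.png

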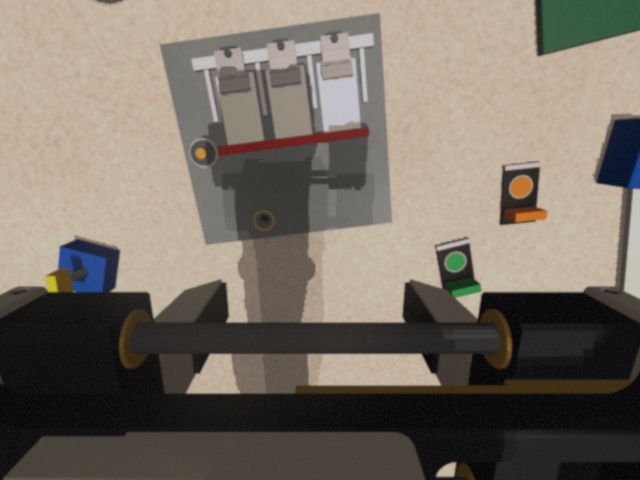

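Run:
```python
from h import *
c=cam("wrist")
P=lambda u,v,z: ray(c,(u,v),z)[:2]
co=np.array([P(162,43,.03),P(379,13,.03),P(391,222,.03),P(206,244,.03)])
obj=np.array([(117.5,122.5),(117.5,-122.5),(-117.5,-122.5),(-117.5,122.5)])/1000
A=co-co.mean(0);th=np.arctan2((obj[:,0]*A[:,1]-obj[:,1]*A[:,0]).sum(),(obj*A).sum())
Rm=np.array([[np.cos(th),-np.sin(th)],[np.sin(th),np.cos(th)]])
print("stage",co.mean(0).round(4),"yaw",np.degrees(th).round(2),"res",(A-obj@Rm.T).round(4).tolist())
S=lambda p:((p-co.mean(0))@Rm).round(4)
im=cv2.imread('pics/w1.png');hsv=cv2.cvtColor(im,cv2.COLOR_BGR2HSV)
for n,u,v,z in (("lock",264,220,.03),("hub",203,153,.053),("ewL",193,66,.039),("ewR",373,44,.039),("ewRin",373,48,.039),("ewLin",194,70,.039),("railend",215,121,.036),("railend3",366,101,.036),("clip0",335,37,.05),("clip1",282,47,.05),("clip2",229,56,.05)):
    p=P(u,v,z);print(n,p.round(4),"stage",S(p))
for n,lo,hi,bx in (("green",(45,120,50),(80,255,255),(420,230,490,300)),("amber",(5,150,80),(22,255,255),(490,150,560,230)),("bright",(0,0,120),(180,70,255),(0,0,1,1))):
    x0,y0,x1,y1=bx;m=cv2.inRange(hsv,lo,hi);k=np.zeros_like(m);k[y0:y1,x0:x1]=m[y0:y1,x0:x1]
    nn,l,s,ce=cv2.connectedComponentsWithStats(k)
    for i in range(1,nn):
        if s[i,4]>20: print(n,s[i],ce[i].round(1),P(*ce[i],.0045).round(4))
for n,a,b in (("green",(437,246),(469,240)),("amber",(502,168),(539,164))):
    p,q=P(*a,.007),P(*b,.007);d=p-q;print(n,"ridge mid",((p+q)/2).round(4),"len",np.hypot(*d).round(4),"yaw",np.degrees(np.arctan2(-d[0],d[1])).round(1))
print("pin head",P(59,282,.07), "stand",P(90,262,.034))
```

```text
stage [ 0.5718 -0.0263] yaw 4.79 res [[0.0001, -0.0022], [-0.0003, 0.0017], [0.0005, 0.0013], [-0.0002, -0.0009]]
lock [0.4738 0.0063] stage [-0.0949  0.0407]
hub [0.5601 0.0662] stage [-0.004   0.0931]
ewL [0.6528 0.0694] stage [0.0887 0.0886]
ewR [ 0.6671 -0.1293] stage [ 0.0864 -0.1106]
ewRin [ 0.6633 -0.1294] stage [ 0.0825 -0.1104]
ewLin [0.6488 0.0689] stage [0.0846 0.0884]
railend [0.595  0.0529] stage [0.0297 0.077 ]
railend3 [ 0.6103 -0.1226] stage [ 0.0303 -0.0992]
clip0 [ 0.6725 -0.0875] stage [ 0.0953 -0.0694]
clip1 [ 0.6652 -0.0311] stage [ 0.0927 -0.0127]
clip2 [0.6588 0.026 ] stage [0.091  0.0449]
green [447 254  17  16 207] [455.1 261.5] [ 0.3986 -0.2547]
green [448 279  32  18 306] [464.2 288.1] [ 0.357  -0.2713]
amber [511 177  20  20 292] [520.6 186.4] [ 0.5014 -0.3321]
amber [505 207  42  15 455] [525.8 214.1] [ 0.4637 -0.3444]
green ridge mid [ 0.4269 -0.2483] len 0.044 yaw 9.3
amber ridge mid [ 0.5281 -0.3267] len 0.0471 yaw 4.1
pin head [0.41368485 0.25881718] stand [0.426069   0.24056047]
```

```bash
python3 -m jog '[90,-0.4,-0.97,0.22,0, 90,-0.4,-0.97,0.22,0, 90,-0.4,-0.97,0.22,0, 90,-0.4,-0.97,0.22,0, 90,-0.4,-0.97,0.22,0, 90,-0.4,-0.97,0.22,0, 90,-0.4,-0.97,0.22,0, 90,-0.4,-0.97,0.22,0, 90,0,0,0,0, 90,0,0,0,0]'
python3 - <<'E'
from h import *
s=st(); print(np.round(s["joints"],2))
c,im=snap("wrist","w2.png")
E
```

```text
clock: 2.75
position: [0.3769, 0.2427, 0.246]
ee_rot: [3.135, -0.101, -0.025]
force: [0.2, -1.0, -0.8]
width: 0.981
t 2.75 p [0.3769 0.2427 0.246 ] R [ 0.998 -0.064 -0.016 -0.064 -0.998 -0.004 -0.015  0.005 -1.   ] F [ 0.2 -1.  -0.8] w 90.3
[-0.35  0.19 -0.39  1.95  0.08  1.03 -2.41]
```

View pics/w2.png

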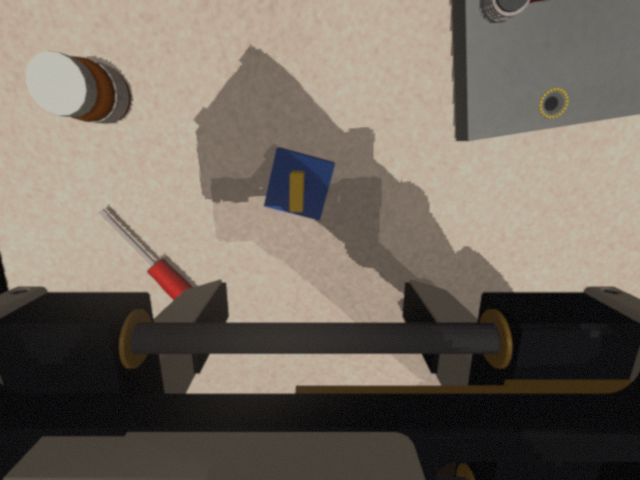

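```bash
cat >> h.py <<'E'
def comp(im,lo,hi,bx,mina=20):
    hsv=cv2.cvtColor(im,cv2.COLOR_RGB2HSV);x0,y0,x1,y1=bx;m=cv2.inRange(hsv,lo,hi);k=np.zeros_like(m);k[y0:y1,x0:x1]=m[y0:y1,x0:x1]
    return [(cv2.contourArea(q),cv2.minAreaRect(q),q) for q in cv2.findContours(k,cv2.RETR_EXTERNAL,cv2.CHAIN_APPROX_NONE)[0] if cv2.contourArea(q)>mina]
def tool(d):  # world vector -> tool units of 40mm
    s=observe();return (R.from_rotvec(s["ee_rot"]).as_matrix().T@np.array(d)/.04).round(2)
E
python3 - <<'E'
from h import *
s=observe();c=cam("wrist");im=cv2.imread('pics/w2.png')[:,:,::-1].copy()
for a,r,q in comp(im,(20,120,60),(32,255,255),(260,150,340,225)):
    b=cv2.boxPoints(r);print(a,r);print([ray(c,p,.086)[:2].round(4).tolist() for p in b])
print("rect centre",ray(c,(297.5,191),.086))
for u,v,z in((545-1,103,.03),(554,103,.03)): print("lock",ray(c,(u,v),z))
for u,v in((279,148),(335,161),(320,220),(264,206)):print("stand corner",ray(c,(u,v),.034))
E
```

```text
468.5 ((296.5, 191.0), (40.0, 13.0), 90.0)
[[0.4295, 0.2595], [0.4288, 0.2485], [0.3944, 0.2512], [0.3951, 0.2625]]
rect centre [0.41218898 0.25455515 0.086     ]
lock [0.47254869 0.01514039 0.03      ]
lock [0.4719255  0.00553672 0.03      ]
stand corner [0.44789086 0.27213552 0.034     ]
stand corner [0.43191225 0.21797953 0.034     ]
stand corner [0.37310252 0.23647307 0.034     ]
stand corner [0.391683   0.29309888 0.034     ]
```

```bash
python3 -c "
from h import *; print(tool([.035,.0125,-.10]))"
python3 -m jog '[60,0.45,-0.17,0,0, 60,0.43,-0.17,0,0, 60,0,0,0.8,0, 60,0,0,0.8,0, 60,0,0,0.8,0, 60,0,0,0,0, 60,0,0,0,0]'; python3 -c "
from h import *; print(tool(np.array([.412,.2552,.084])-observe()['position'])); st()"
```

```text
[ 0.89 -0.38  2.48]
clock: 3.38
position: [0.4211, 0.24, 0.1478]
ee_rot: [3.131, -0.132, -0.016]
force: [-0.2, 0.5, 1.4]
width: 0.657
[-0.24 -0.37  1.59]
t 3.38 p [0.4211 0.24   0.1478] R [ 0.996 -0.084 -0.011 -0.084 -0.996 -0.007 -0.01   0.008 -1.   ] F [-0.2  0.5  1.4] w 60.5
```

```bash
python3 -m jog '[60,-0.24,-0.37,0.4,-0.1, 60,0,0,0.4,0, 60,0,0,0,0, 60,0,0,0,0]'; python3 -c "
from h import *; print(tool(np.array([.412,.2552,.084])-observe()['position'])); st()"
```

```text
clock: 3.72
position: [0.4174, 0.2521, 0.1209]
ee_rot: [3.132, -0.129, -0.007]
force: [-0.2, 0.3, 0.4]
width: 0.654
[-0.14 -0.07  0.92]
t 3.72 p [0.4174 0.2521 0.1209] R [ 0.997 -0.082 -0.005 -0.082 -0.997 -0.007 -0.004  0.007 -1.   ] F [-0.2  0.3  0.4] w 60.2
```

```bash
python3 -m jog '[60,-0.16,-0.08,0.2,0, 60,-0.05,0,0.25,0, 60,-0.05,0,0.25,0, 60,0,0,0.2,0, 60,0,0,0,0]'; python3 -c "
from h import *; print(tool(np.array([.412,.2552,.084])-observe()['position'])); st();c,im=snap('wrist','w3.png')"
```

```text
clock: 4.13
position: [0.4098, 0.2565, 0.0878]
ee_rot: [3.136, -0.135, 0.005]
force: [-0.2, -0.5, -1.1]
width: 0.648
[0.06 0.03 0.09]
t 4.13 p [0.4098 0.2565 0.0878] R [ 0.996 -0.086  0.003 -0.086 -0.996 -0.003  0.003  0.002 -1.   ] F [-0.2 -0.5 -1.1] w 59.7
```

View pics/w3.png

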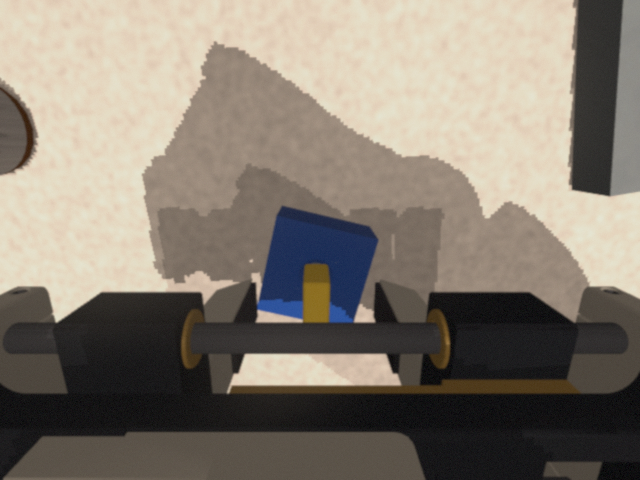

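```bash
python3 -m jog '[0,0,0,0.04,0, 0,0,0,0,0, 0,0,0,0,0, 0,0,0,0,0, 0,0,0,0,0, 0,0,0,0,0]' 40;python3 -c "
from h import *; st()"; python3 -m jog '[0,0,0,-0.3,0, 0,0,0,-0.4,0, 0,0,0,-0.4,0, 0,0,0,-0.5,0, 0,0,0,-0.5,0, 0,0,0,0,0]';python3 -c "
from h import *; st()"
```

```text
clock: 4.68
position: [0.411, 0.2571, 0.0878]
ee_rot: [3.137, -0.135, 0.008]
force: [-0.5, 0.4, 0.0]
width: 0.266
t 4.68 p [0.411  0.2571 0.0878] R [ 0.996 -0.086  0.005 -0.086 -0.996 -0.001  0.005  0.001 -1.   ] F [-0.5  0.4  0. ] w 24.4
clock: 5.18
position: [0.4097, 0.2568, 0.1748]
ee_rot: [3.136, -0.134, 0.004]
force: [0.8, 0.7, 0.2]
width: 0.005
t 5.18 p [0.4097 0.2568 0.1748] R [ 0.996 -0.086  0.002 -0.086 -0.996 -0.003  0.002  0.003 -1.   ] F [0.8 0.7 0.2] w 0.5
```

```bash
python3 -m jog '[60,0,0,0,0, 60,0,0,0,0, 60,0,0,0,0, 60,0,0,0,0, 60,0,0,0,0, 60,0,0,0,0]';python3 -c "
from h import *; st();c,im=snap('wrist','w4.png')
for a,r,q in comp(im,(20,120,60),(32,255,255),(200,100,420,330)): print(a,r,ray(c,r[0],.086).round(4))"
```

```text
clock: 5.68
position: [0.409, 0.256, 0.173]
ee_rot: [3.135, -0.135, 0.002]
force: [0.5, -0.3, 1.2]
width: 0.39
t 5.68 p [0.409 0.256 0.173] R [ 0.996 -0.086  0.001 -0.086 -0.996 -0.004  0.001  0.004 -1.   ] F [ 0.5 -0.3  1.2] w 35.9
869.5 ((322.5, 251.0), (52.0, 19.0), 90.0) [0.4143 0.2497 0.086 ]
```

View pics/w4.png

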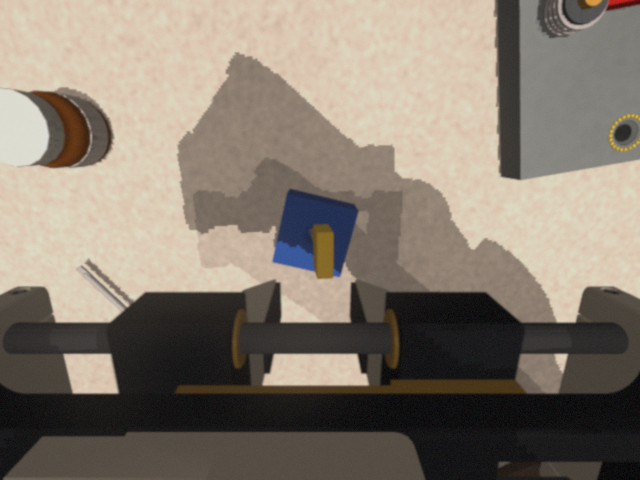

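```bash
python3 -m jog '[60,0.1,0.04,0.3,0, 60,0,0,0.5,0, 60,0,0,0.5,0, 60,0,0,0.5,0, 60,0,0,0.35,0, 60,0,0,0,0, 60,0,0,0,0]';python3 -c "
from h import *; print(tool(np.array([.413,.253,.084])-observe()['position'])); st()"
```

```text
clock: 6.32
position: [0.4134, 0.2541, 0.0832]
ee_rot: [3.135, -0.134, 0.001]
force: [-0.4, -0.8, 0.1]
width: 0.655
[-0.01  0.03 -0.02]
t 6.32 p [0.4134 0.2541 0.0832] R [ 0.996 -0.085  0.001 -0.085 -0.996 -0.004  0.001  0.004 -1.   ] F [-0.4 -0.8  0.1] w 60.2
```

```bash
python3 -m jog '[0,0,0,0,0, 0,0,0,0,0, 0,0,0,0,0, 0,0,0,0,0, 0,0,0,0,0, 0,0,0,0,0, 0,0,0,0,0, 0,0,0,0,0, 0,0,0,0,0, 0,0,0,0,0, 0,0,0,0,0, 0,0,0,0,0]' 40;python3 -c "
from h import *; st();"
```

```text
clock: 7.32
position: [0.4153, 0.2554, 0.0872]
ee_rot: [3.138, -0.135, 0.009]
force: [-0.3, -0.1, 0.5]
width: 0.123
t 7.32 p [0.4153 0.2554 0.0872] R [ 0.996 -0.086  0.006 -0.086 -0.996 -0.     0.006 -0.    -1.   ] F [-0.3 -0.1  0.5] w 11.3
```

```bash
python3 -m jog '[0,0,0,-0.3,0, 0,0,0,-0.4,0, 0,0,0,-0.6,0, 0,0,0,-0.6,0, 0,0,0,-0.5,0, 0,0,0,0,0, 0,0,0,0,0]' 40
cat >> h.py <<'E'
C0=np.array([.5718,-.0263]);YAW=np.radians(4.79);RM=np.array([[np.cos(YAW),-np.sin(YAW)],[np.sin(YAW),np.cos(YAW)]])
W=lambda sx,sy: C0+RM@np.array([sx,sy])
def go(x,y,z):
    s=st(); d=tool(np.array([x,y,z])-s["position"]); print("target",np.round((x,y,z),4),"units",d)
E
python3 - <<'E'
from h import *
snap("side","s5.png")
# pin tip check in wrist view
c,im=snap("wrist","w5.png")
for a,r,q in comp(im,(20,120,60),(32,255,255),(200,100,420,400)): print(a,r)
print("lock",W(-.0949,.0407),"hub",W(-.004,.0931))
go(*W(.018,-.012),.16)
E
```

```text
clock: 7.9
position: [0.4132, 0.2547, 0.1856]
ee_rot: [3.136, -0.134, 0.002]
force: [-0.4, 0.0, -1.1]
width: 0.129
105.5 ((315.0, 355.5), (5.0, 24.0), 90.0)
1214.5 ((315.5, 297.5), (49.0, 27.0), 90.0)
lock [0.47383283 0.00633333] hub [0.56003976 0.06614083]
t 8.0 p [0.413  0.2546 0.1849] R [ 0.996 -0.085  0.    -0.085 -0.996 -0.003  0.001  0.003 -1.   ] F [ 0.  -0.4 -1.2] w 11.9
target [ 0.5907 -0.0368  0.16  ] units [5.05 6.88 0.65]
```

Run:
```python
from h import *
im=cv2.imread('pics/s5.png');c=cam("side");s=observe();p=s["position"]
print(proj(c,p),proj(c,p-[0,0,.079]))
u,v=proj(c,p).astype(int);k=im[v-60:v+90,u-90:u+90];cv2.imwrite('pics/s5c.png',cv2.resize(k,None,fx=4,fy=4,interpolation=cv2.INTER_CUBIC))
```

```text
[272.06994346 258.4410841 ] [274.50574703 283.85437698]
```

View pics/s5c.png

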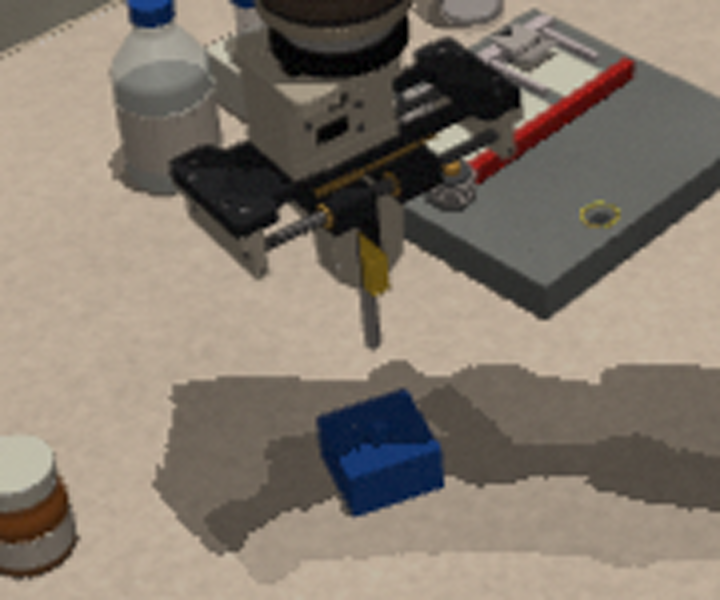

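```bash
python3 -m jog '[0,0.65,0.9,0,0, 0,0.65,0.9,0,0, 0,0.65,0.9,0,0, 0,0.65,0.9,0.1,0, 0,0.65,0.9,0.1,0, 0,0.65,0.9,0.1,0, 0,0.65,0.9,0.1,0, 0,0.5,0.6,0.1,0, 0,0,0,0,0, 0,0,0,0,0]' 40; python3 -c "
from h import *; go(*W(.018,-.012),.125); print(W(.018,-.012))"
```

```text
clock: 8.83
position: [0.582, -0.0297, 0.1522]
ee_rot: [3.133, -0.118, -0.026]
force: [0.7, 1.2, -0.9]
width: 0.127
t 8.83 p [ 0.582  -0.0297  0.1522] R [ 0.997 -0.075 -0.017 -0.075 -0.997 -0.006 -0.016  0.007 -1.   ] F [ 0.7  1.2 -0.9] w 11.7
target [ 0.5907 -0.0368  0.125 ] units [0.24 0.15 0.68]
[ 0.59073918 -0.03675502]
```

```bash
python3 -m jog '[0,0.24,0.16,0,0, 0,0,0,0.3,0, 0,0,0,0.3,0, 0,0,0,0.3,0, 0,0,0,0,0, 0,0,0,0,0]' 40
python3 - <<'E'
from h import *
go(*W(.018,-.012),.116); c,im=snap("scene","c6.png");p=observe()["position"]
u,v=proj(c,p-[0,0,.06]).astype(int);cv2.imwrite('pics/c6c.png',cv2.resize(im[v-60:v+60,u-80:u+80,::-1],None,fx=5,fy=5,interpolation=cv2.INTER_CUBIC))
E
```

```text
clock: 9.33
position: [0.5882, -0.0327, 0.1093]
ee_rot: [3.135, -0.108, -0.035]
force: [0.3, 0.2, 0.5]
width: 0.123
t 9.33 p [ 0.5882 -0.0327  0.1093] R [ 0.997 -0.069 -0.023 -0.069 -0.998 -0.004 -0.022  0.005 -1.   ] F [0.3 0.2 0.5] w 11.3
target [ 0.5907 -0.0368  0.116 ] units [ 0.07  0.1  -0.17]
```

View pics/c6c.png

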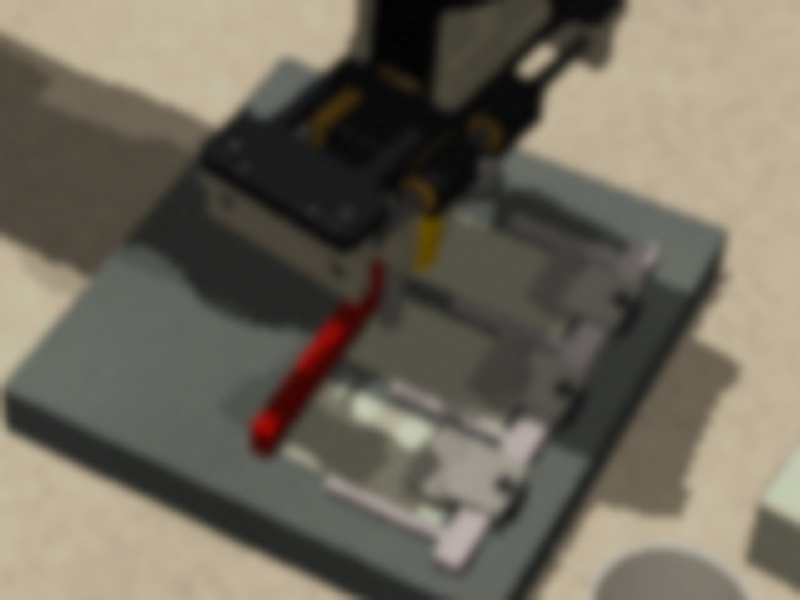

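Run:
```python
from h import *
s=observe();M=R.from_rotvec(s["ee_rot"]).as_matrix();foot=s["position"]+.08*M[:,2];print("foot",foot)
pr=foot[:2]
for th in (0.1,.25,.4,.55,.7,.85,1.0,1.1,1.19):
    d=np.array([-np.sin(th),-np.cos(th)]);n=np.array([np.cos(th),-np.sin(th)])
    p=W(*(np.array([-.004,.0931])+.1045*d+.010*n)); print(th,p.round(4),(M[:2,:2].T@(p-pr)/.04).round(2));pr=p
```

```text
foot [ 0.58622691 -0.03274872  0.02941783]
0.1 [ 0.5683 -0.0385] [-0.44  0.17]
0.25 [ 0.5526 -0.0386] [-0.39  0.03]
0.4 [ 0.537  -0.0363] [-0.39 -0.03]
0.55 [ 0.522  -0.0317] [-0.38 -0.09]
0.7 [ 0.5078 -0.0249] [-0.37 -0.14]
0.85 [ 0.4948 -0.0161] [-0.34 -0.2 ]
1.0 [ 0.4832 -0.0054] [-0.31 -0.25]
1.1 [0.4765 0.0026] [-0.18 -0.19]
1.19 [0.4711 0.0104] [-0.15 -0.18]
```

```bash
python3 -m jog '[0,0,0,-0.1,0, 0,-0.22,0.08,0,0, 0,-0.22,0.08,0,0, 0,-0.2,0.02,0,0, 0,-0.2,0.02,0,0, 0,-0.2,-0.01,0,0, 0,-0.2,-0.02,0,0, 0,-0.2,-0.04,0,0, 0,-0.2,-0.04,0,0]' 50
cat >> h.py <<'E'
def foot(off=.08):
    s=st();M=R.from_rotvec(s["ee_rot"]).as_matrix();f=s["position"]+off*M[:,2];q=RM.T@(f[:2]-C0);v=q-np.array([-.004,.0931]);print("foot",f.round(4),"stage",q.round(4),"rad",np.hypot(*v).round(4),"th~",(np.arctan2(-v[0],-v[1])+.0955).round(3));return f,M
E
python3 -c "
from h import *; foot()"
```

```text
clock: 10.13
position: [0.5235, -0.0303, 0.1196]
ee_rot: [3.137, -0.106, -0.007]
force: [5.8, 0.3, -2.4]
width: 0.122
t 10.13 p [ 0.5235 -0.0303  0.1196] R [ 0.998 -0.068 -0.005 -0.068 -0.998 -0.003 -0.004  0.003 -1.   ] F [ 5.8  0.3 -2.4] w 11.3
foot [ 0.5232 -0.0305  0.0396] stage [-0.0488 -0.0002] rad 0.1035 th~ 0.544
```

```bash
python3 -m jog '[0,-0.19,-0.07,0.08,0, 0,-0.19,-0.07,0.04,0, 0,-0.17,-0.1,0.03,0, 0,-0.17,-0.1,0.02,0, 0,-0.16,-0.13,0.02,0, 0,-0.15,-0.13,0.02,0]' 50; 
python3 -c "
from h import *; f,M=foot(); L=np.append(W(-.0949,.0407),.04)
print('to lock',M.T@(L-f)/.04)"
```

```text
clock: 10.63
position: [0.4844, -0.0069, 0.1151]
ee_rot: [3.133, -0.113, 0.016]
force: [5.2, -2.6, 1.6]
width: 0.128
t 10.63 p [ 0.4844 -0.0069  0.1151] R [ 0.997 -0.072  0.01  -0.072 -0.997 -0.007  0.01   0.007 -1.   ] F [ 5.2 -2.6  1.6] w 11.8
foot [ 0.4852 -0.0075  0.0351] stage [-0.0848  0.0259] rad 0.1051 th~ 0.973
to lock [-0.30609105 -0.32441867 -0.12758647]
```

```bash
python3 -m jog '[0,-0.17,-0.17,0.02,0, 0,-0.16,-0.17,0.02,0, 0,-0.02,-0.03,0,0]' 50
python3 - <<'E'
from h import *
f,M=foot(); L=np.array([.4725,.0068,.03]); print('to lock',M.T@(L-f)/.04)
c,im=snap("wrist","w7.png"); print(proj(c,L), proj(c,f))
E
```

```text
clock: 10.88
position: [0.4713, 0.0072, 0.1149]
ee_rot: [3.13, -0.116, 0.025]
force: [3.6, -3.3, -2.4]
width: 0.129
t 10.88 p [0.4713 0.0072 0.1149] R [ 0.997 -0.074  0.016 -0.074 -0.997 -0.01   0.016  0.009 -1.   ] F [ 3.6 -3.3 -2.4] w 11.9
foot [0.4725 0.0064 0.035 ] stage [-0.0962  0.0409] rad 0.106 th~ 1.151
to lock [-0.00328526 -0.01144109  0.1239315 ]
[313.92354177 260.08334695] [314.59021278 262.3226367 ]
```

View pics/w7.png

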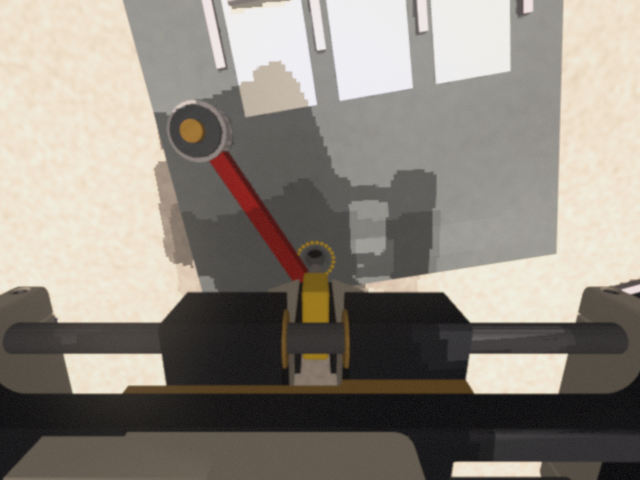

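Run:
```python
from h import *
c=cam("wrist");print(ray(c,(316,259),.03))
im=cv2.imread('pics/w7.png');cv2.imwrite('pics/w7c.png',cv2.resize(im[225:305,265:365],None,fx=7,fy=7,interpolation=cv2.INTER_CUBIC))
```

```text
[0.47318886 0.00492302 0.03      ]
```

View pics/w7c.png

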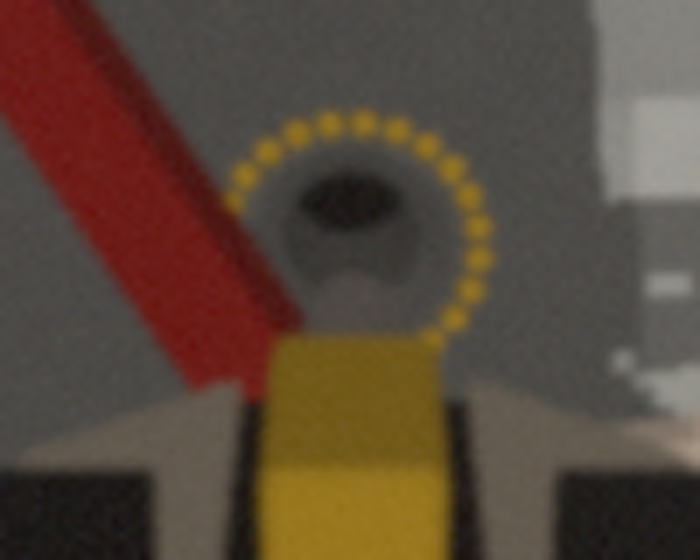

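Run:
```python
from h import *
c=cam("wrist");print("hole",ray(c,(316.3,260.4),.03));
for z in (.03,.033,.036): print("far edge",z,ray(c,(315.9,263.9),z))
```

```text
hole [0.47217264 0.00479377 0.03      ]
far edge 0.03 [0.4696837  0.00525374 0.03      ]
far edge 0.033 [0.47070422 0.00521538 0.033     ]
far edge 0.036 [0.47172475 0.00517703 0.036     ]
```

```bash
python3 -m jog '[0,0.12,0.01,0,0, 0,0,0,0.1,0, 0,0,0,0.15,0, 0,0,0,0.15,0, 0,0,0,0,0]' 50
python3 - <<'E'
from h import *
foot();c,im=snap("wrist","w8.png");cv2.imwrite('pics/w8c.png',cv2.resize(im[225:305,265:365,::-1],None,fx=5,fy=5,interpolation=cv2.INTER_CUBIC))
E
```

```text
clock: 11.35
position: [0.4763, 0.005, 0.0986]
ee_rot: [3.129, -0.12, 0.024]
force: [2.9, -0.2, -3.7]
width: 0.128
t 11.35 p [0.4763 0.005  0.0986] R [ 0.997 -0.076  0.015 -0.076 -0.997 -0.01   0.015  0.009 -1.   ] F [ 2.9 -0.2 -3.7] w 11.8
foot [0.4775 0.0042 0.0186] stage [-0.0914  0.0383] rad 0.1032 th~ 1.106
```

```bash
python3 -m jog '[0,0,0,0.15,0, 0,0,0,0.15,0, 0,0,0,0.15,0, 0,0,0,0,0]' 50; 
python3 -c "
from h import *
foot()"
```

```text
clock: 11.73
position: [0.4783, 0.0052, 0.0814]
ee_rot: [3.13, -0.12, 0.028]
force: [-0.5, -0.6, 8.9]
width: 0.129
t 11.73 p [0.4783 0.0052 0.0814] R [ 0.997 -0.077  0.018 -0.076 -0.997 -0.01   0.019  0.009 -1.   ] F [-0.5 -0.6  8.9] w 11.8
foot [0.4798 0.0044 0.0014] stage [-0.0892  0.0383] rad 0.1013 th~ 1.094
```

```bash
python3 -m jog '[40,0,0,0,0, 40,0,0,0,0, 40,0,0,0,0, 40,0,0,0,0, 40,0,0,0,0, 40,0,0,0,0, 40,0,0,0,0, 40,0,0,0,0, 40,0,0,-0.5,0, 40,0,0,-1,0, 60,0,0,-1,0, 60,0,0,-1,0, 60,-0.5,0,-1,0, 60,-0.5,0,-0.5,0, 60,0,0,0,0]' 40
python3 - <<'E'
from h import *
st();c,im=snap("wrist","w9.png");cv2.imwrite('pics/w9.png',im[:,:,::-1])
E
```

```text
clock: 12.98
position: [0.4324, 0.0103, 0.2814]
ee_rot: [3.129, -0.119, 0.006]
force: [0.5, -0.0, -0.7]
width: 0.646
t 12.98 p [0.4324 0.0103 0.2814] R [ 0.997 -0.076  0.004 -0.076 -0.997 -0.01   0.004  0.01  -1.   ] F [ 0.5 -0.  -0.7] w 59.4
```

View pics/w9.png

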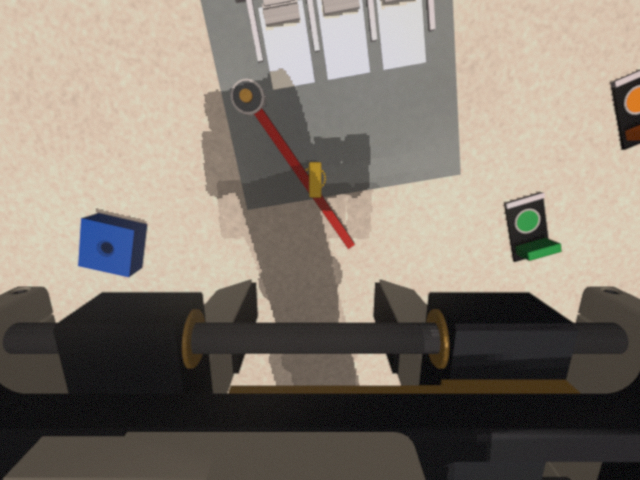

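Run:
```python
from h import *
c=cam("wrist");im=cv2.imread('pics/w9.png')[:,:,::-1].copy()
print("standhole",ray(c,(107,248),.034))
for a,r,q in comp(im,(20,120,60),(32,255,255),(295,150,340,210)): 
    x,y,w,h=cv2.boundingRect(q); print(x,y,w,h)
    for z in (.082,.108): print(z,"wid",ray(c,(x+w,y),z)[:2].round(4),ray(c,(x,y),z)[:2].round(4))
for a,r,q in comp(im,(45,120,40),(80,255,255),(490,180,580,280)): print("green",a,r[0],ray(c,r[0],.0045)[:2].round(4),r[1:])
p,q=ray(c,(506,206),.007)[:2],ray(c,(543,195),.007)[:2];d=p-q;print((p+q)/2,np.hypot(*d),np.degrees(np.arctan2(-d[0],d[1])))
```

```text
standhole [0.41329081 0.25193645 0.034     ]
306 162 20 35
0.082 wid [ 0.493  -0.0074] [0.4945 0.0116]
0.108 wid [ 0.4942 -0.0064] [0.4955 0.0112]
green 561.0 (537.8396606445312, 248.18870544433594) [ 0.3621 -0.2724] ((17.0327091217041, 42.99385070800781), 74.05460357666016)
green 258.5 (527.0, 221.0) [ 0.3989 -0.2551] ((18.0, 18.0), 90.0)
[ 0.42552299 -0.2479038 ] 0.045017724124672635 12.852430943091871
```

```bash
python3 -m jog '[70,0,0,0,-1, 70,0,0,0,-1, 70,0,0,0,-1, 70,0,0,0,-1, 70,0,0,0,-1, 70,0,0,0,-1, 70,0,0,0,-1, 70,0,0,0,-1, 70,0,0,0,-1, 70,0,0,0,-1, 70,0,0,0,-1, 70,0,0,0,-1, 70,0,0,0,-1, 70,0,0,0,-1, 70,0,0,0,-1, 70,0,0,0,-1, 70,0,0,0,-1, 70,0,0,0,-0.7, 70,0,0,0,0]' 40
python3 - <<'E'
from h import *
go(.364,-.31,.23);print(observe()["joints"])
E
```

```text
clock: 14.62
position: [0.4335, 0.006, 0.2545]
ee_rot: [-1.857, -2.513, 0.035]
force: [0.8, -0.3, 0.4]
width: 0.76
t 14.62 p [0.4335 0.006  0.2545] R [-0.294  0.955 -0.027  0.956  0.294 -0.008  0.    -0.028 -1.   ] F [ 0.8 -0.3  0.4] w 70.0
target [ 0.364 -0.31   0.23 ] units [-7.04 -3.97  0.72]
[ 0.28510478  0.17580743 -0.48380898  1.95695125  0.09653987  1.05848611
  0.05630238]
```

```bash
python3 -m jog '[70,-0.88,-0.5,0.09,0.1, 70,-0.88,-0.5,0.09,0.1, 70,-0.88,-0.5,0.09,0.1, 70,-0.88,-0.5,0.09,0.1, 70,-0.88,-0.5,0.09,0.1, 70,-0.88,-0.5,0.09,0.1, 70,-0.88,-0.5,0.09,0.1, 70,-0.88,-0.5,0.09,0.1, 70,0,0,0,0, 70,0,0,0,0]' 40
python3 - <<'E'
from h import *
go(.364,-.2613,.15);c,im=snap("wrist","w10.png")
E
```

```text
clock: 15.45
position: [0.3463, -0.3164, 0.2189]
ee_rot: [-1.988, -2.401, 0.035]
force: [-0.0, 0.3, 0.4]
width: 0.761
t 15.45 p [ 0.3463 -0.3164  0.2189] R [-0.187  0.982 -0.033  0.982  0.187 -0.002  0.005 -0.033 -0.999] F [-0.   0.3  0.4] w 70.1
target [ 0.364  -0.2613  0.15  ] units [1.26 0.75 1.7 ]
```

View pics/w10.png

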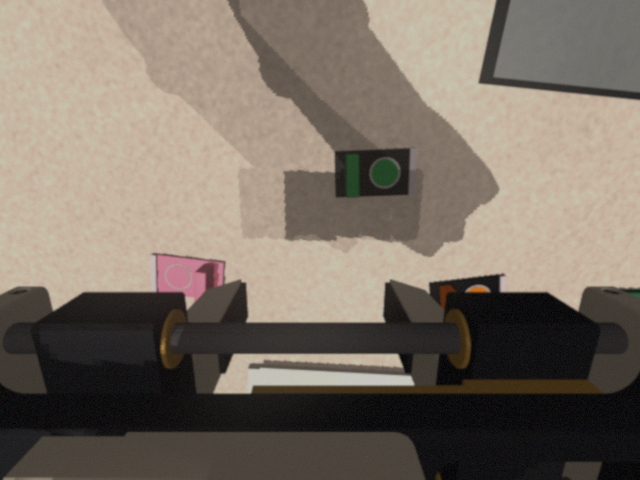

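Run:
```python
from h import *
c=cam("wrist");im=cv2.imread('pics/w10.png')[:,:,::-1].copy()
for a,r,q in comp(im,(45,100,25),(85,255,255),(325,140,420,205)): 
    b=cv2.boundingRect(q);u=(b[0]+b[2]/2,b[1]+b[3]/2);print("green",a,b,"z.032",ray(c,u,.032)[:2].round(4),"z.0045",ray(c,u,.0045)[:2].round(4))
K=[ray(c,p,.0045)[:2] for p in((335,150),(411,148),(410,195),(336,198))]; print(np.round(K,4),"mid",np.mean(K,0).round(4)); d=K[1]+K[2]-K[0]-K[3];y=np.degrees(np.arctan2(d[1],d[0]));print("yaw",y, "rib",np.mean(K,0)-.024*d/np.hypot(*d))
print("pink",ray(c,(190,275),.01))
```

```text
green 449.0 (372, 160, 25, 25) z.032 [ 0.3923 -0.2551] z.0045 [ 0.3972 -0.2562]
green 465.0 (345, 154, 15, 43) z.032 [ 0.3639 -0.2633] z.0045 [ 0.3664 -0.2652]
[[ 0.344  -0.2442]
 [ 0.4169 -0.2284]
 [ 0.428  -0.2732]
 [ 0.3547 -0.2906]] mid [ 0.3859 -0.2591]
yaw 12.76765985919828 rib [ 0.36246999 -0.26441362]
pink [ 0.21431305 -0.4034107   0.01      ]
```

```bash
python3 -m jog '[50,0.6,0.35,0.1,-0.25, 50,0.6,0.35,0.3,0, 50,0,0,0.8,0, 50,0,0,0.8,0, 50,0,0,0.8,0, 50,0,0,0,0, 50,0,0,0,0]' 40
python3 - <<'E'
from h import *
go(.3635,-.2638,.034)
E
```

```text
clock: 16.08
position: [0.3655, -0.2558, 0.1024]
ee_rot: [-1.956, -2.43, 0.031]
force: [0.0, 0.9, 1.1]
width: 0.543
t 16.08 p [ 0.3655 -0.2558  0.1024] R [-0.214  0.976 -0.03   0.977  0.214 -0.001  0.005 -0.029 -1.   ] F [0.  0.9 1.1] w 50.0
target [ 0.3635 -0.2638  0.034 ] units [-0.19 -0.04  1.71]
```

```bash
python3 -m jog '[40,-0.19,-0.04,0.3,0, 40,0,0,0.4,0, 40,0,0,0.4,0, 40,0,0,0.3,0, 40,0,0,0,0, 40,0,0,0,0]' 30
python3 - <<'E'
from h import *
go(.3635,-.2638,.034)
E
```

```text
clock: 16.58
position: [0.3707, -0.2637, 0.0533]
ee_rot: [-1.96, -2.438, 0.028]
force: [0.3, -0.2, -1.0]
width: 0.436
t 16.58 p [ 0.3707 -0.2637  0.0533] R [-0.215  0.976 -0.021  0.977  0.215 -0.006 -0.001 -0.022 -1.   ] F [ 0.3 -0.2 -1. ] w 40.1
target [ 0.3635 -0.2638  0.034 ] units [ 0.04 -0.17  0.49]
```

```bash
python3 -m jog '[40,0.04,-0.18,0,0, 40,0,0,0.25,0, 40,0,0,0.2,0, 40,0,0,0,0]' 30
python3 - <<'E'
from h import *
go(.3635,-.2638,.034)
E
python3 -m jog '[0,0,0,0,0, 0,0,0,0,0, 0,0,0,0,0, 0,0,0,0,0, 0,0,0,0,0, 0,0,0,0,0, 0,0,0,0,0, 0,0,0,0,0, 0,0,0,0,0]' 30
```

```text
clock: 16.92
position: [0.365, -0.2651, 0.0386]
ee_rot: [-1.965, -2.444, 0.027]
force: [-0.2, -0.1, 0.6]
width: 0.434
t 16.92 p [ 0.365  -0.2651  0.0386] R [-0.214  0.977 -0.015  0.977  0.214 -0.01  -0.007 -0.017 -1.   ] F [-0.2 -0.1  0.6] w 39.9
target [ 0.3635 -0.2638  0.034 ] units [ 0.04 -0.03  0.12]
clock: 17.67
position: [0.3651, -0.265, 0.0389]
ee_rot: [-1.965, -2.443, 0.027]
force: [-0.8, -0.4, 0.3]
width: 0.126
```

```bash
python3 -m jog '[0,0,0,-0.3,0, 0,0,0,-0.5,0, 0,0,0,-0.6,0.3, 0,0,0,-0.6,0.3, 0,0,0,-0.6,0.3, 0,0,0,-0.3,0.3, 0,0,0,0,0.1, 0,0,0,0,0]' 30
python3 - <<'E'
from h import *
go(*W(-.0425,-.0115),.15)
E
```

```text
clock: 18.33
position: [0.3655, -0.2628, 0.1583]
ee_rot: [-2.131, -2.296, 0.028]
force: [-0.3, -0.2, -0.4]
width: 0.127
t 18.33 p [ 0.3655 -0.2628  0.1583] R [-0.075  0.997 -0.019  0.997  0.074 -0.007 -0.005 -0.019 -1.   ] F [-0.3 -0.2 -0.4] w 11.7
target [ 0.5304 -0.0413  0.15  ] units [5.22 4.53 0.09]
```

```bash
python3 -m jog '[0,0.6,0.55,0,0, 0,0.75,0.65,0,0, 0,0.75,0.65,0,0, 0,0.75,0.65,0,0, 0,0.75,0.65,0,0, 0,0.75,0.65,0,0, 0,0.6,0.55,0,0, 0,0,0,0,0, 0,0,0,0,0]' 30
python3 - <<'E'
from h import *
go(*W(-.0425,-.0115),.10); snap("wrist","w11.png")
E
```

```text
clock: 19.08
position: [0.5254, -0.0443, 0.1404]
ee_rot: [-2.122, -2.288, 0.039]
force: [-1.0, -0.9, -0.2]
width: 0.126
t 19.08 p [ 0.5254 -0.0443  0.1404] R [-0.075  0.997 -0.032  0.997  0.075 -0.005 -0.002 -0.033 -0.999] F [-1.  -0.9 -0.2] w 11.6
target [ 0.5304 -0.0413  0.1   ] units [0.07 0.16 1.01]
```

View pics/w11.png

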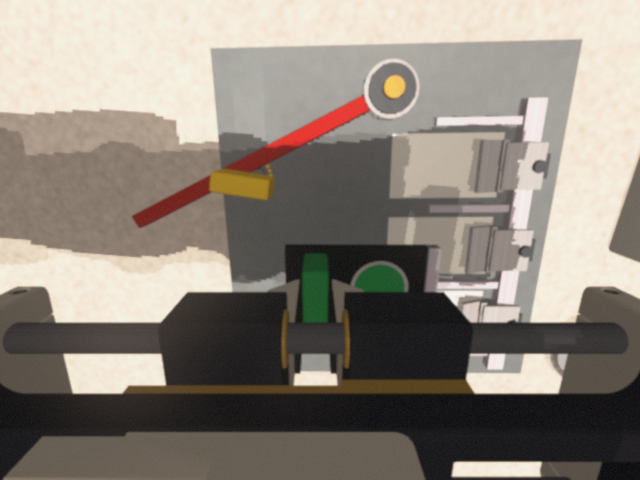

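Run:
```python
from h import *
c=cam("wrist")
S=lambda u,v,z:(RM.T@(ray(c,(u,v),z)[:2]-C0)).round(4)
for n,u,v,z in (("rail21",470,209,.036),("rail21s",432,209,.036),("rail10",465,286,.036),("rail2o",480,121,.036),("wallface top",523,120,.039),("wallface",512,180,.039),("wallface",503,250,.039),("corner",212,49,.03),("corner",581,40,.03),("mid1",490,249,.036)): print(n,S(u,v,z))
s=observe();zu=s["position"][2]-.039
print("TCP stage",RM.T@(s["position"][:2]-C0))
for n,u,v,dz in (("front corner",439,246,.007),("back corner",286,245,.0045)): print(n,S(u,v,zu+dz))
```

```text
rail21 [0.0571 0.0176]
rail21s [0.0308 0.0177]
rail10 [ 0.0603 -0.0408]
rail2o [0.0567 0.0757]
wallface top [0.0825 0.0758]
wallface [0.0814 0.0379]
wallface [ 0.0826 -0.0115]
corner [-0.1176  0.122 ]
corner [0.1153 0.123 ]
mid1 [ 0.0749 -0.0117]
TCP stage [-0.04775642 -0.01364809]
front corner [0.0132 0.0124]
back corner [-0.0644  0.0122]
```

```bash
python3 -m jog '[0,-0.03,0.2,0.3,0, 0,0,0,0.4,0, 0,0,0,0.4,0, 0,0,0,0.3,0, 0,0,0,0,0, 0,0,0,0,0]' 30
cat >> h.py <<'E'
def sl(dx=.061,dy=.003):
    s=st();q=RM.T@(s["position"][:2]-C0);print("TCP stage",q.round(4),"front",(q+[dx,dy]).round(4),"under z",(s["position"][2]-.039).round(4))
E
python3 -c "
from h import *
sl()"
```

```text
clock: 19.63
position: [0.5263, -0.0523, 0.0786]
ee_rot: [-2.126, -2.28, 0.049]
force: [-0.2, 0.1, -0.3]
width: 0.129
t 19.63 p [ 0.5263 -0.0523  0.0786] R [-0.07   0.997 -0.039  0.998  0.07  -0.006 -0.004 -0.039 -0.999] F [-0.2  0.1 -0.3] w 11.8
TCP stage [-0.0475 -0.0221] front [ 0.0135 -0.0191] under z 0.0396
```

```bash
python3 -m jog '[0,0.19,0.2,0,0, 0,0.03,0.03,0.08,-0.1, 0,0,0,0,0, 0,0,0,0,0]' 30; 
python3 -c "
from h import *
sl()"
```

```text
clock: 19.97
position: [0.5357, -0.0439, 0.0763]
ee_rot: [-2.116, -2.291, 0.047]
force: [0.6, -0.1, -1.3]
width: 0.125
t 19.97 p [ 0.5357 -0.0439  0.0763] R [-0.079  0.996 -0.037  0.997  0.079 -0.007 -0.004 -0.038 -0.999] F [ 0.6 -0.1 -1.3] w 11.5
TCP stage [-0.0374 -0.0145] front [ 0.0236 -0.0115] under z 0.0373
```

```bash
python3 -m jog '[0,0.03,-0.03,0.08,0, 0,0.01,0,0.08,0, 0,0,0,0.06,0, 0,0,0,0,0]' 30; 
python3 -c "
from h import *
sl()"
```

```text
clock: 20.3
position: [0.5347, -0.0422, 0.0687]
ee_rot: [-2.117, -2.293, 0.045]
force: [-1.3, -0.0, 5.6]
width: 0.131
t 20.3 p [ 0.5347 -0.0422  0.0687] R [-0.08   0.996 -0.035  0.997  0.079 -0.007 -0.005 -0.035 -0.999] F [-1.3 -0.   5.6] w 12.0
TCP stage [-0.0383 -0.0128] front [ 0.0227 -0.0098] under z 0.0297
```

```bash
python3 -m jog '[0,-0.03,0,-0.04,0, 0,0,0.1,0,0, 0,0,0.15,0,0, 0,0,0.15,0,0, 0,0,0.15,0,0, 0,0,0,0,0]' 5; 
python3 -c "
from h import *
sl()"
```

```text
clock: 20.8
position: [0.5588, -0.0417, 0.0695]
ee_rot: [-2.117, -2.293, 0.046]
force: [0.7, 0.3, 1.1]
width: 0.131
t 20.8 p [ 0.5588 -0.0417  0.0695] R [-0.08   0.996 -0.035  0.997  0.079 -0.008 -0.005 -0.035 -0.999] F [0.7 0.3 1.1] w 12.1
TCP stage [-0.0143 -0.0143] front [ 0.0467 -0.0113] under z 0.0305
```

```bash
python3 -m jog '[0,0,0.15,0.02,0, 0,0,0.15,0.02,0, 0,0,0.15,0.02,0, 0,0,0.15,0.02,0]' 10; 
python3 -c "
from h import *
sl()"
python3 -m jog '[0,0,0.15,0.02,0, 0,0,0.15,0.02,0, 0,0,0.15,0,0, 0,0,0,0,0]' 10; 
python3 -c "
from h import *
sl()"
```

```text
clock: 21.13
position: [0.5786, -0.0406, 0.066]
ee_rot: [-2.113, -2.287, 0.06]
force: [-13.6, -1.2, 16.1]
width: 0.138
t 21.13 p [ 0.5786 -0.0406  0.066 ] R [-0.079  0.996 -0.046  0.997  0.079 -0.01  -0.006 -0.047 -0.999] F [-13.6  -1.2  16.1] w 12.7
TCP stage [ 0.0056 -0.0148] front [ 0.0666 -0.0118] under z 0.027
clock: 21.47
position: [0.5893, -0.0402, 0.0635]
ee_rot: [-2.105, -2.278, 0.084]
force: [3.1, 0.5, 1.0]
width: 0.144
t 21.47 p [ 0.5893 -0.0402  0.0635] R [-0.079  0.995 -0.065  0.997  0.078 -0.013 -0.008 -0.066 -0.998] F [3.1 0.5 1. ] w 13.3
TCP stage [ 0.0163 -0.0153] front [ 0.0773 -0.0123] under z 0.0245
```

```bash
python3 -m jog '[0,0,0.12,-0.06,0, 0,0,0.15,-0.02,0, 0,0,0.15,0,0]' 10; 
python3 -c "
from h import *
sl()"
python3 -m jog '[0,0,0.15,0,0, 0,0,0,0,0]' 10
python3 - <<'E'
from h import *
sl();c,im=snap("scene","c12.png");p=observe()["position"]
u,v=proj(c,p).astype(int);cv2.imwrite('pics/c12c.png',cv2.resize(im[v-45:v+60,u-70:u+70,::-1],None,fx=5.5,fy=5.5,interpolation=cv2.INTER_CUBIC))
E
```

```text
clock: 21.72
position: [0.5979, -0.0401, 0.0636]
ee_rot: [-2.096, -2.267, 0.108]
force: [-19.7, 0.9, 7.2]
width: 0.2
t 21.72 p [ 0.5979 -0.0401  0.0636] R [-0.079  0.993 -0.086  0.997  0.078 -0.016 -0.009 -0.087 -0.996] F [-19.7   0.9   7.2] w 18.4
TCP stage [ 0.0248 -0.0159] front [ 0.0858 -0.0129] under z 0.0246
clock: 21.88
position: [0.5959, -0.0404, 0.0615]
ee_rot: [-2.087, -2.257, 0.131]
force: [-12.5, -1.0, 12.2]
width: 0.17
t 21.88 p [ 0.5959 -0.0404  0.0615] R [-0.078  0.991 -0.105  0.997  0.077 -0.018 -0.01  -0.107 -0.994] F [-12.5  -1.   12.2] w 15.7
TCP stage [ 0.0229 -0.0161] front [ 0.0839 -0.0131] under z 0.0225
```

```bash
python3 -m jog '[30,0,-0.1,0,0, 30,0,0,0,0, 30,0,0,0,0, 30,0,0,0,0, 30,0,0,-0.4,0, 30,0,0,-0.6,0, 30,0,0,-0.8,0, 30,0,-0.5,-0.8,0, 50,0,-1,-0.8,0, 50,0,-1,-0.5,0, 50,-0.5,-0.5,-0.5,0, 50,0,0,0,0, 50,0,0,0,0]' 30
python3 - <<'E'
from h import *
st();c,im=snap("wrist","w13.png")
E
```

```text
clock: 23.02
position: [0.5044, -0.0651, 0.2501]
ee_rot: [-2.089, -2.265, 0.118]
force: [0.8, 0.6, -0.7]
width: 0.535
t 23.02 p [ 0.5044 -0.0651  0.2501] R [-0.081  0.992 -0.095  0.997  0.08  -0.017 -0.009 -0.096 -0.995] F [ 0.8  0.6 -0.7] w 49.2
```

View pics/w13.png

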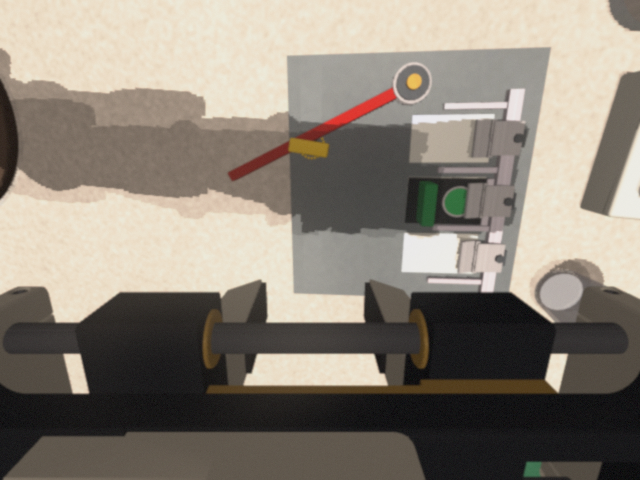

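Run:
```python
from h import *
c=cam("wrist");im=cv2.imread('pics/w13.png')
S=lambda u,v,z:(RM.T@(ray(c,(u,v),z)[:2]-C0)).round(4)
for n,u,v,z in (("backT",408,179,.0345),("backB",405,222,.0345),("wall",496,190,.039),("corner",288,56,.03),("corner",549,47,.03),("corner",294,293,.03),("lock/pin top",308,148,.082),("hub",414,82,.053),("clip1 tip",466,201,.042),("clip0 tip",460,252,.042),("clip2 tip",473,138,.042)): print(n,S(u,v,z))
g=cv2.cvtColor(im,cv2.COLOR_BGR2GRAY)
print(g[195,395:420]); print([ray(c,r[0],.0045+.03)[:2].round(4) for a,r,q in comp(im[:,:,::-1].copy(),(45,80,25),(85,255,255),(400,170,520,230))])
```

```text
backT [0.0016 0.0067]
backB [ 0.0018 -0.0371]
wall [ 0.0849 -0.0029]
corner [-0.1167  0.1201]
corner [0.1151 0.1212]
corner [-0.1167 -0.1241]
lock/pin top [-0.0926  0.0376]
hub [-0.0026  0.092 ]
clip1 tip [ 0.0573 -0.0134]
clip0 tip [ 0.0577 -0.0658]
clip2 tip [0.0565 0.0453]
[73 74 74 73 73 72 75 74 76 74 71 64 51 37 34 34 32 33 32 32 32 35 34 43
 48]
[array([ 0.6222, -0.0374]), array([ 0.595 , -0.0416])]
```

```bash
python3 -m jog '[50,-0.98,-0.18,0,0, 50,-0.98,-0.18,0,0, 50,-0.98,-0.18,0,0, 50,-0.98,-0.18,0,0, 50,-0.98,-0.18,0,0, 50,-0.98,-0.18,0,0, 50,-0.98,-0.18,0,0, 50,-0.98,-0.18,0,0, 50,0,0,0,0, 50,0,0,0,0]' 30
python3 - <<'E'
from h import *
st();c,im=snap("wrist","w14.png")
for a,r,q in comp(im,(4,120,50),(22,255,255),(150,60,520,290),60): 
    print("amber",a,cv2.boundingRect(q),r,"z.032",ray(c,r[0],.032)[:2].round(4),"z.0045",ray(c,r[0],.0045)[:2].round(4))
for a,r,q in comp(im,(0,0,0),(180,255,50),(150,60,520,285),500):
    b=cv2.boxPoints(r);print("dark",a,r,[ray(c,p,.0045)[:2].round(4).tolist() for p in b])
E
```

```text
clock: 23.9
position: [0.4835, -0.3934, 0.247]
ee_rot: [-2.07, -2.278, 0.115]
force: [0.7, 0.9, -0.5]
width: 0.545
t 23.9 p [ 0.4835 -0.3934  0.247 ] R [-0.095  0.991 -0.096  0.995  0.095 -0.014 -0.004 -0.096 -0.995] F [ 0.7  0.9 -0.5] w 50.1
amber 478.0 (341, 185, 20, 41) ((350.40673828125, 205.01808166503906), (40.98139190673828, 13.523223876953125), 79.04593658447266) z.032 [ 0.4971 -0.377 ] z.0045 [ 0.4978 -0.3818]
amber 446.0 (369, 184, 25, 25) ((381.0, 196.0), (24.0, 24.0), 90.0) z.032 [ 0.5266 -0.3644] z.0045 [ 0.5296 -0.3682]
dark 1921.0 ((370.48822021484375, 197.94705200195312), (40.02367401123047, 66.92305755615234), 77.47119140625) [[0.4767, -0.3625], [0.5443, -0.3399], [0.5605, -0.3806], [0.4913, -0.4052]]
```

```bash
python3 -m jog '[0,0.9,-0.1,0.4,0, 0,0.9,-0.1,0.7,0, 0,0.9,-0.1,0.8,0, 0,0.9,-0.1,0.8,0, 0,0.9,-0.1,0.8,0, 0,0.6,-0.1,0.6,0, 0,0,0,0.3,0, 0,0,0,0,0, 0,0,0,0,0]' 10; 
python3 -c "
from h import *
go(.44,-.18,.026)"
```

```text
clock: 24.7
position: [0.4293, -0.1957, 0.0793]
ee_rot: [-2.053, -2.294, 0.112]
force: [-0.1, 0.4, 1.1]
width: 0.01
t 24.7 p [ 0.4293 -0.1957  0.0793] R [-0.111  0.989 -0.094  0.994  0.11  -0.013 -0.003 -0.095 -0.996] F [-0.1  0.4  1.1] w 0.9
target [ 0.44  -0.18   0.026] units [0.36 0.43 1.3 ]
```

```bash
python3 -m jog '[0,0,0.4,0.5,0, 0,0,0.3,0.4,0, 0,0,0,0.3,0, 0,0,-0.05,0.1,0, 0,0,-0.1,0.1,0, 0,0,-0.1,0.1,0]' 10; python3 -c "
from h import *
st()"
python3 -m jog '[0,0,-0.15,0.1,0, 0,0,-0.15,0.1,0, 0,0,-0.15,0.1,0]' 10; python3 -c "
from h import *
st()"
```

```text
clock: 25.2
position: [0.4555, -0.1946, 0.0248]
ee_rot: [-2.063, -2.311, 0.095]
force: [-4.1, 12.9, 74.9]
width: 0.007
t 25.2 p [ 0.4555 -0.1946  0.0248] R [-0.113  0.991 -0.073  0.994  0.112 -0.017 -0.009 -0.074 -0.997] F [-4.1 12.9 74.9] w 0.6
clock: 25.45
position: [0.4545, -0.1945, 0.0252]
ee_rot: [-2.076, -2.338, 0.062]
force: [6.6, 8.0, 24.3]
width: 0.004
t 25.45 p [ 0.4545 -0.1945  0.0252] R [-0.118  0.992 -0.037  0.993  0.118 -0.02  -0.015 -0.039 -0.999] F [ 6.6  8.  24.3] w 0.3
```

```bash
python3 -m jog '[0,0,-0.15,0.08,0, 0,0,-0.15,0.08,0, 0,0,-0.15,0.08,0]' 10; python3 -c "
from h import *
st()"
```

```text
clock: 25.7
position: [0.4517, -0.1958, 0.0253]
ee_rot: [2.073, 2.344, -0.032]
force: [7.7, 6.7, 15.1]
width: 0.002
t 25.7 p [ 0.4517 -0.1958  0.0253] R [-0.122  0.992 -0.005  0.992  0.122 -0.023 -0.022 -0.008 -1.   ] F [ 7.7  6.7 15.1] w 0.2
```

```bash
python3 -m jog '[0,0.05,-0.15,0.08,0, 0,0.05,-0.15,0.06,0, 0,0.05,-0.1,0,0, 0,0,0,-0.5,0, 50,0,0,-1,0, 50,0,0,-1,0, 50,0,0,-1,0, 50,0,0,0,0]' 20; python3 -c "
from h import *
go(.4975,-.378,.15)"
```

```text
clock: 26.37
position: [0.4393, -0.1909, 0.1745]
ee_rot: [2.064, 2.328, -0.018]
force: [1.4, -0.5, -1.0]
width: 0.246
t 26.37 p [ 0.4393 -0.1909  0.1745] R [-0.12   0.993  0.015  0.992  0.12  -0.029 -0.03   0.012 -0.999] F [ 1.4 -0.5 -1. ] w 22.6
target [ 0.4975 -0.378   0.15  ] units [-4.8   0.87  0.77]
```

```bash
python3 -m jog '[50,-0.9,0.2,0,-0.5, 50,-0.9,0.2,0,-0.5, 50,-0.9,0.2,0,-0.5, 50,-0.9,0.2,0,-0.5, 50,-0.9,0.1,0,0, 50,-0.4,0.1,0,0, 50,0,0,0,0, 50,0,0,0,0]' 20
python3 - <<'E'
from h import *
go(.4975,-.378,.10);c,im=snap("wrist","w15.png")
for a,r,q in comp(im,(4,120,50),(22,255,255),(200,100,520,330),60): 
    print("amber",a,cv2.boundingRect(q),r,"z.032",ray(c,r[0],.032)[:2].round(4),"z.0045",ray(c,r[0],.0045)[:2].round(4))
for a,r,q in comp(im,(0,0,0),(180,255,50),(200,100,520,285),500):
    b=cv2.boxPoints(r);print("dark",a,r,[ray(c,p,.0045)[:2].round(4).tolist() for p in b])
E
```

```text
clock: 27.03
position: [0.5223, -0.3814, 0.1917]
ee_rot: [1.793, 2.534, -0.027]
force: [0.1, -0.3, 0.8]
width: 0.544
t 27.03 p [ 0.5223 -0.3814  0.1917] R [-0.332  0.943  0.02   0.942  0.333 -0.036 -0.04   0.007 -0.999] F [ 0.1 -0.3  0.8] w 50.1
target [ 0.4975 -0.378   0.1   ] units [ 0.38 -0.57  2.28]
amber 140.5 (203, 310, 18, 20) ((210.25003051757812, 320.7500305175781), (12.727920532226562, 21.920310974121094), 45.0) z.032 [ 0.4578 -0.5058] z.0045 [ 0.4543 -0.5248]
amber 204.0 (410, 309, 18, 21) ((417.54998779296875, 320.1500244140625), (22.76839828491211, 14.862703323364258), 71.56504821777344) z.032 [ 0.6495 -0.4385] z.0045 [ 0.6643 -0.4512]
amber 569.5 (313, 194, 28, 28) ((326.5, 207.5), (27.0, 27.0), 90.0) z.032 [ 0.5265 -0.3622] z.0045 [ 0.5296 -0.3676]
amber 673.5 (282, 187, 17, 49) ((290.0, 211.0), (48.0, 16.0), 90.0) z.032 [ 0.4974 -0.3757] z.0045 [ 0.4977 -0.3824]
dark 2268.5 ((323.0, 206.5), (45.0, 56.0), 90.0) [[0.4942, -0.3563], [0.5436, -0.3389], [0.5595, -0.3798], [0.5079, -0.3978]]
```

```bash
python3 -m jog '[45,0.36,-0.56,0.3,0, 45,0,0,0.7,0, 45,0,0,0.7,0, 45,0,0,0.6,0, 45,0,0,0.3,0, 45,0,0,0,0, 45,0,0,0,0]' 20; python3 -c "
from h import *
go(.4978,-.3775,.036)"
```

```text
clock: 27.67
position: [0.4944, -0.3694, 0.0877]
ee_rot: [1.785, 2.54, -0.024]
force: [0.4, -0.5, 0.9]
width: 0.49
t 27.67 p [ 0.4944 -0.3694  0.0877] R [-0.339  0.941  0.021  0.94   0.339 -0.034 -0.039  0.008 -0.999] F [ 0.4 -0.5  0.9] w 45.1
target [ 0.4978 -0.3775  0.036 ] units [-0.17  0.    1.3 ]
```

```bash
python3 -m jog '[45,-0.18,0,0.3,0, 45,0,0,0.4,0, 45,0,0,0.3,0, 45,0,0,0,0, 45,0,0,0,0]' 20; python3 -c "
from h import *
go(.4978,-.3775,.037)"
```

```text
clock: 28.08
position: [0.5004, -0.3783, 0.0503]
ee_rot: [1.779, 2.537, -0.024]
force: [0.1, 1.0, 0.6]
width: 0.493
t 28.08 p [ 0.5004 -0.3783  0.0503] R [-0.34   0.94   0.027  0.939  0.341 -0.037 -0.044  0.012 -0.999] F [0.1 1.  0.6] w 45.3
target [ 0.4978 -0.3775  0.037 ] units [ 0.06 -0.06  0.33]
```

```bash
python3 -m jog '[45,0.04,-0.06,0.2,0, 45,0,0,0.13,0, 45,0,0,0,0]' 20; python3 -c "
from h import *
go(.4978,-.3775,.037)"
python3 -m jog '[0,0,0,0,0, 0,0,0,0,0, 0,0,0,0,0, 0,0,0,0,0, 0,0,0,0,0, 0,0,0,0,0, 0,0,0,0,0, 0,0,0,0,0, 0,0,0,0,0, 0,0,0,0,0]' 25;  python3 -c "
from h import *
st()"
```

```text
clock: 28.33
position: [0.4986, -0.3787, 0.0374]
ee_rot: [1.777, 2.535, -0.023]
force: [0.7, 0.2, 0.3]
width: 0.49
t 28.33 p [ 0.4986 -0.3787  0.0374] R [-0.34   0.94   0.029  0.939  0.341 -0.039 -0.046  0.014 -0.999] F [0.7 0.2 0.3] w 45.1
target [ 0.4978 -0.3775  0.037 ] units [ 0.04 -0.01  0.01]
clock: 29.17
position: [0.4989, -0.379, 0.0385]
ee_rot: [1.777, 2.534, -0.023]
force: [0.8, -0.5, -1.2]
width: 0.128
t 29.17 p [ 0.4989 -0.379   0.0385] R [-0.34   0.94   0.03   0.939  0.341 -0.039 -0.047  0.015 -0.999] F [ 0.8 -0.5 -1.2] w 11.8
```

```bash
python3 -m jog '[0,0,0,-0.3,0, 0,0,0,-0.5,0, 0,0,0,-0.6,0.5, 0,0,0,-0.6,0.5, 0,0,0,-0.6,0.5, 0,0,0,-0.3,0.5, 0,0,0,0,0.5, 0,0,0,0,0]' 25
python3 - <<'E'
from h import *
go(*W(-.0425,-.0695),.15)
E
```

```text
clock: 29.83
position: [0.4948, -0.3731, 0.1649]
ee_rot: [2.104, 2.268, -0.011]
force: [-0.1, -0.6, -2.2]
width: 0.129
t 29.83 p [ 0.4948 -0.3731  0.1649] R [-0.074  0.997  0.03   0.996  0.075 -0.038 -0.04   0.027 -0.999] F [-0.1 -0.6 -2.2] w 11.9
target [ 0.5353 -0.0991  0.15  ] units [6.77 1.51 0.14]
```

```bash
python3 -m jog '[0,0.7,0.18,0,0, 0,0.85,0.2,0,0, 0,0.9,0.2,0,0, 0,0.9,0.2,0,0, 0,0.9,0.2,0,0, 0,0.9,0.2,0,0, 0,0.9,0.2,0,0, 0,0.6,0.1,0,0, 0,0,0,0,0, 0,0,0,0,0]' 25
python3 - <<'E'
from h import *
go(*W(-.0425,-.0695),.11);c,im=snap("wrist","w16.png")
s=observe();zu=s["position"][2]-.0385
print("TCP stage",RM.T@(s["position"][:2]-C0))
for a,r,q in comp(im,(4,120,50),(22,255,255),(200,100,480,330),60): print("amber",a,cv2.boundingRect(q))
k=im[180:300,270:470];cv2.imwrite('pics/w16c.png',cv2.resize(k[:,:,::-1],None,fx=4,fy=4,interpolation=cv2.INTER_CUBIC))
g=cv2.cvtColor(im,cv2.COLOR_RGB2GRAY)
for u in (330-30,370,390,400): print(u,g[225:275,u].tolist())
print(g[265,400:470].tolist())
E
```

```text
clock: 30.67
position: [0.5326, -0.0941, 0.158]
ee_rot: [2.085, 2.281, -0.014]
force: [0.4, -0.6, 0.3]
width: 0.133
t 30.67 p [ 0.5326 -0.0941  0.158 ] R [-0.089  0.996  0.032  0.995  0.09  -0.041 -0.044  0.028 -0.999] F [ 0.4 -0.6  0.3] w 12.2
target [ 0.5353 -0.0991  0.11  ] units [-0.08  0.02  1.2 ]
TCP stage [-0.04460299 -0.06414959]
amber 99.5 (342, 309, 8, 21)
amber 91.0 (281, 309, 8, 21)
amber 1029.0 (354, 266, 50, 27)
amber 1825.0 (301, 254, 29, 70)
amber 137.5 (221, 100, 39, 13)
300 [77, 78, 78, 73, 75, 77, 74, 76, 76, 78, 73, 77, 75, 76, 76, 76, 76, 80, 77, 70, 53, 36, 25, 27, 30, 25, 31, 22, 29, 28, 29, 32, 26, 30, 28, 27, 28, 27, 29, 31, 30, 25, 30, 25, 28, 26, 27, 28, 33, 29]
370 [112, 114, 115, 116, 118, 117, 120, 122, 124, 120, 126, 128, 130, 128, 128, 130, 131, 132, 131, 120, 85, 45, 25, 27, 28, 24, 26, 26, 26, 27, 23, 22, 25, 26, 24, 25, 26, 38, 66, 92, 102, 104, 99, 94, 94, 91, 94, 93, 90, 93]
390 [135, 137, 137, 134, 135, 136, 137, 134, 135, 134, 135, 136, 137, 137, 136, 137, 134, 135, 137, 125, 91, 50, 31, 29, 31, 32, 28, 26, 33, 29, 26, 31, 28, 29, 26, 29, 28, 41, 73, 99, 114, 116, 116, 117, 113, 115, 105, 98, 96, 95]
400 [135, 138, 136, 133, 135, 137, 135, 137, 134, 137, 136, 135, 136, 135, 135, 136, 137, 137, 135, 126, 89, 49, 30, 34, 32, 36, 37, 33, 32, 36, 30, 33, 37, 35, 33, 31, 33, 32, 31, 33, 30, 33, 33, 52, 84, 112, 124, 126, 131, 129]
[30, 33, 33, 35, 34, 34, 34, 34, 34, 30, 34, 34, 31, 32, 35, 36, 36, 34, 32, 33, 33, 35, 38, 36, 37, 49, 72, 111, 141, 154, 154, 155, 155, 157, 157, 155, 150, 141, 129, 128, 137, 146, 159, 157, 140, 141, 142, 147, 147, 153, 164, 178, 195, 214, 222, 222, 198, 169, 174, 180, 180, 178, 174, 160, 153, 147, 139, 141, 142, 142]
```

Run:
```python
from h import *
c=cam("wrist");s=observe();zu=s["position"][2]-.0385
S=lambda u,v,z:(RM.T@(ray(c,(u,v),z)[:2]-C0))
t=RM.T@(s["position"][:2]-C0)
print("edge y rel",S(370,245.5,zu+.0045)-t,S(300,245.5,zu+.0045)-t,"ridge start rel",S(426.7,265,zu+.007)-t)
```

```text
edge y rel [0.02840161 0.02447021] [-0.00763023  0.02462454] ridge start rel [0.05817592 0.01447176]
```

```bash
python3 -m jog '[0,-0.17,0.06,0.3,0, 0,0,0,0.5,0, 0,0,0,0.5,0, 0,0,0,0.4,0, 0,0,0,0,0, 0,0,0,0,0]' 25; 
python3 -c "
from h import *
sl(.064,.0015)"
```

```text
clock: 31.22
position: [0.5381, -0.1156, 0.0859]
ee_rot: [2.092, 2.269, -0.018]
force: [0.0, -0.3, -0.4]
width: 0.13
t 31.22 p [ 0.5381 -0.1156  0.0859] R [-0.08   0.996  0.033  0.996  0.082 -0.046 -0.048  0.029 -0.998] F [ 0.  -0.3 -0.4] w 12.0
TCP stage [-0.0411 -0.0862] front [ 0.0229 -0.0847] under z 0.0469
```

```bash
python3 -m jog '[0,0.38,0,0.05,0, 0,0.06,0,0.08,0, 0,0,0,0,0, 0,0,0,0,0]' 25; 
python3 -c "
from h import *
sl(.064,.0015)"
```

```text
clock: 31.55
position: [0.5371, -0.1037, 0.0807]
ee_rot: [2.098, 2.262, -0.02]
force: [-0.3, -0.1, -0.8]
width: 0.129
t 31.55 p [ 0.5371 -0.1037  0.0807] R [-0.074  0.997  0.033  0.996  0.076 -0.048 -0.05   0.029 -0.998] F [-0.3 -0.1 -0.8] w 11.9
TCP stage [-0.041  -0.0742] front [ 0.023  -0.0727] under z 0.0417
```

```bash
python3 -m jog '[0,0.1,0,0.08,0, 0,0.03,0,0.1,0, 0,0.03,0,0.1,0, 0,0.02,0,0.03,0, 0,0,0,0,0]' 25; 
python3 -c "
from h import *
sl(.064,.0015)"
```

```text
clock: 31.97
position: [0.5383, -0.099, 0.0685]
ee_rot: [2.097, 2.257, -0.018]
force: [0.4, 1.3, 4.7]
width: 0.129
t 31.97 p [ 0.5383 -0.099   0.0685] R [-0.072  0.997  0.036  0.996  0.074 -0.05  -0.052  0.032 -0.998] F [0.4 1.3 4.7] w 11.9
TCP stage [-0.0395 -0.0696] front [ 0.0245 -0.0681] under z 0.0295
```

```bash
python3 -m jog '[0,-0.04,0,-0.04,-0.1, 0,0,0.1,0,0, 0,0,0.15,0,0, 0,0,0.15,0,0, 0,0,0.15,0,0, 0,0,0,0,0]' 5; 
python3 -c "
from h import *
sl(.064,.0015)"
```

```text
clock: 32.47
position: [0.5629, -0.0986, 0.0713]
ee_rot: [2.084, 2.269, -0.018]
force: [0.2, -0.1, -0.6]
width: 0.131
t 32.47 p [ 0.5629 -0.0986  0.0713] R [-0.084  0.996  0.037  0.995  0.086 -0.049 -0.052  0.032 -0.998] F [ 0.2 -0.1 -0.6] w 12.1
TCP stage [-0.0149 -0.0713] front [ 0.0491 -0.0698] under z 0.0323
```

```bash
python3 -m jog '[0,0,0.05,0.08,0, 0,0,0.12,0.03,0, 0,0,0.15,0.02,0, 0,0,0.15,0.02,0, 0,0,0.15,0.02,0]' 10; 
python3 -c "
from h import *
sl(.064,.0015)"
python3 -m jog '[0,0,0.15,0.02,0, 0,0,0.15,0.02,0, 0,0,0.1,0,0]' 10; 
python3 -c "
from h import *
sl(.064,.0015)"
```

```text
clock: 32.88
position: [0.5813, -0.0986, 0.0654]
ee_rot: [2.092, 2.274, -0.038]
force: [-12.0, -0.5, 15.4]
width: 0.134
t 32.88 p [ 0.5813 -0.0986  0.0654] R [-0.083  0.996  0.021  0.995  0.084 -0.053 -0.055  0.017 -0.998] F [-12.   -0.5  15.4] w 12.3
TCP stage [ 0.0034 -0.0728] front [ 0.0674 -0.0713] under z 0.0264
clock: 33.13
position: [0.5888, -0.0988, 0.0634]
ee_rot: [2.102, 2.28, -0.061]
force: [-11.8, 0.8, 14.5]
width: 0.131
t 33.13 p [ 0.5888 -0.0988  0.0634] R [-0.081  0.997  0.003  0.995  0.081 -0.056 -0.056 -0.002 -0.998] F [-11.8   0.8  14.5] w 12.0
TCP stage [ 0.0109 -0.0737] front [ 0.0749 -0.0722] under z 0.0244
```

```bash
python3 -m jog '[0,0.03,0.15,-0.04,0, 0,0.03,0.15,0,0, 0,0,0.15,0,0]' 10; 
python3 -c "
from h import *
sl(.064,.0015)"
python3 -m jog '[0,0,0.15,0,0, 0,0,0.12,0,0]' 10; 
python3 -c "
from h import *
sl(.064,.0015)"
```

```text
clock: 33.38
position: [0.6004, -0.0962, 0.0628]
ee_rot: [2.109, 2.285, -0.078]
force: [-20.1, -0.0, 14.8]
width: 0.166
t 33.38 p [ 0.6004 -0.0962  0.0628] R [-0.08   0.997 -0.012  0.995  0.08  -0.058 -0.057 -0.016 -0.998] F [-20.1  -0.   14.8] w 15.2
TCP stage [ 0.0226 -0.072 ] front [ 0.0866 -0.0705] under z 0.0238
clock: 33.55
position: [0.6021, -0.0965, 0.0609]
ee_rot: [2.119, 2.293, -0.103]
force: [-19.7, -0.3, 14.8]
width: 0.2
t 33.55 p [ 0.6021 -0.0965  0.0609] R [-0.08   0.996 -0.032  0.995  0.078 -0.06  -0.057 -0.036 -0.998] F [-19.7  -0.3  14.8] w 18.4
TCP stage [ 0.0244 -0.0725] front [ 0.0884 -0.071 ] under z 0.0219
```

Amber is stopped against the wall. I release it, back off and check it by numbers.

```bash
python3 -m jog '[30,0,-0.1,0,0, 30,0,0,0,0, 30,0,0,0,0, 30,0,0,0,0, 30,0,0,-0.4,0, 30,0,0,-0.6,0, 30,0,0,-0.8,0, 30,0,-0.5,-0.8,0, 50,-0.3,-1,-0.8,0, 50,-0.3,-1,-0.5,0, 50,-0.3,-0.5,-0.5,0, 50,0,0,0,0, 50,0,0,0,0]' 30
python3 - <<'E'
from h import *
st();c,im=snap("wrist","w17.png")
S=lambda p,z:(RM.T@(ray(c,p,z)[:2]-C0)).round(4)
for nm,a0,a1 in(("green",(45,80,25),(85,255,255)),("amber",(4,120,50),(22,255,255))):
  for a,r,q in comp(im,a0,a1,(380,130,540,290),60): print(nm,a,cv2.boundingRect(q),S(r[0],.0345),S(r[0],.062))
def px(sx,sy,z): return proj(c,np.append(W(sx,sy),z))
g=cv2.cvtColor(im,cv2.COLOR_RGB2GRAY)
for sy in (-.0695,-.0116):
  for off in (-.012,.012):
    xs=np.arange(-.012,.016,.001); print(sy+off,[int(g[int(round(p[1])),int(round(p[0]))]) for p in (px(x,sy+off,.0345) for x in xs)])
for sy in(-.0695,-.0116):print(px(.083,sy,.039),px(.003,sy,.0345))
cv2.imwrite('pics/w17c.png',cv2.resize(im[100:300,340:560,::-1],None,fx=3,fy=3,interpolation=cv2.INTER_CUBIC))
E
```

```text
clock: 34.63
position: [0.499, -0.1271, 0.2419]
ee_rot: [2.11, 2.293, -0.092]
force: [0.1, 0.5, -0.2]
width: 0.542
t 34.63 p [ 0.499  -0.1271  0.2419] R [-0.084  0.996 -0.022  0.995  0.082 -0.059 -0.057 -0.027 -0.998] F [ 0.1  0.5 -0.2] w 49.9
green 162.0 (451, 130, 21, 11) [ 0.0496 -0.0218] [ 0.0391 -0.0209]
green 405.5 (419, 130, 25, 21) [ 0.0222 -0.0263] [ 0.014 -0.025]
amber 396.0 (445, 175, 21, 27) [ 0.0501 -0.0709] [ 0.0396 -0.066 ]
amber 938.5 (416, 167, 26, 48) [ 0.0248 -0.074 ] [ 0.0164 -0.0689]
-0.0815 [80, 73, 72, 72, 69, 73, 70, 73, 72, 74, 70, 73, 81, 100, 115, 101, 66, 40, 36, 35, 33, 35, 33, 31, 33, 34, 41, 53]
-0.05750000000000001 [78, 75, 69, 68, 70, 72, 71, 71, 73, 71, 71, 71, 74, 96, 114, 75, 41, 30, 26, 25, 31, 26, 27, 29, 35, 29, 39, 53]
-0.0236 [89, 88, 88, 88, 88, 90, 88, 89, 87, 90, 87, 86, 64, 43, 32, 35, 37, 37, 34, 34, 37, 35, 33, 36, 39, 43, 45, 45]
0.00040000000000000105 [87, 89, 87, 89, 88, 89, 88, 90, 88, 87, 88, 88, 80, 63, 47, 43, 41, 41, 45, 42, 43, 41, 41, 39, 46, 47, 52, 52]
[490.55630357 186.79667376] [406.42433649 185.75297577]
[501.52157583 123.38867862] [411.96138162 123.55635444]
```

View pics/w17c.png

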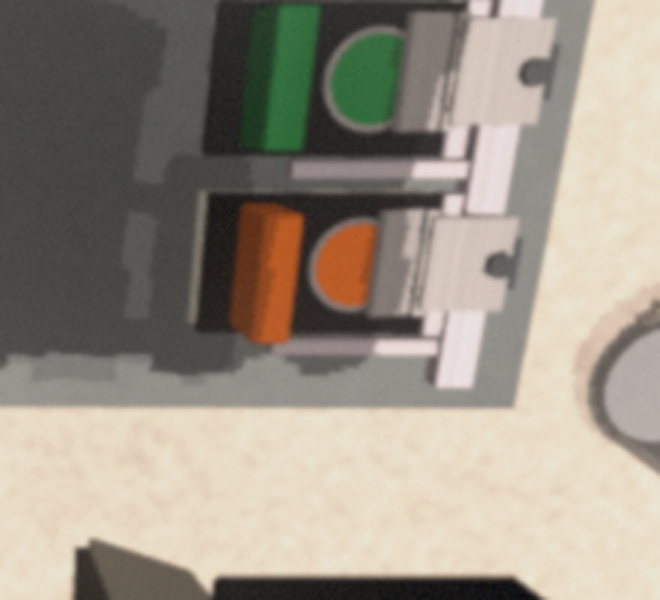

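```bash
python3 -c "
from h import *
go(*W(-.022,-.0135),.12)"
python3 -m jog '[0,0.9,0.5,0.3,0, 0,0.9,0.5,0.6,0, 0,0.75,0.35,0.7,0, 0,0,0,0.7,0, 0,0,0,0.6,0, 0,0,0,0,0, 0,0,0,0,0]' 20; python3 -c "
from h import *
go(*W(-.022,-.0135),.068)"
```

```text
t 34.68 p [ 0.4994 -0.1273  0.2421] R [-0.084  0.996 -0.022  0.995  0.082 -0.06  -0.058 -0.027 -0.998] F [ 1.1 -0.8  0.6] w 50.1
target [ 0.551  -0.0416  0.12  ] units [2.2  1.54 2.89]
clock: 35.27
position: [0.551, -0.0209, 0.1113]
ee_rot: [2.107, 2.294, -0.081]
force: [0.8, -0.2, 0.9]
width: 0.088
t 35.27 p [ 0.551  -0.0209  0.1113] R [-0.085  0.996 -0.016  0.995  0.084 -0.055 -0.054 -0.021 -0.998] F [ 0.8 -0.2  0.9] w 8.1
target [ 0.551  -0.0416  0.068 ] units [-0.46 -0.02  1.11]
```

```bash
python3 -m jog '[0,-0.46,-0.02,0.2,0, 0,0,0,0.3,0, 0,0,0,0.3,0, 0,0,0,0.15,0, 0,0,0,0,0]' 20; python3 -c "
from h import *
go(*W(-.022,-.0135),.068)"
```

```text
clock: 35.68
position: [0.5548, -0.0411, 0.0751]
ee_rot: [2.106, 2.292, -0.075]
force: [-0.3, -1.0, -0.5]
width: 0.008
t 35.68 p [ 0.5548 -0.0411  0.0751] R [-0.085  0.996 -0.012  0.995  0.084 -0.055 -0.053 -0.017 -0.998] F [-0.3 -1.  -0.5] w 0.7
target [ 0.551  -0.0416  0.068 ] units [ 0.01 -0.09  0.18]
```

```bash
python3 -m jog '[0,0,-0.05,0.14,0, 0,0,0.15,0,0, 0,0,0.12,0,0]' 20; python3 -c "
from h import *
sl(.0,.0)"
python3 -m jog '[0,0,0.12,0,0, 0,0,0.12,0,0]' 20; python3 -c "
from h import *
sl(.0,.0)"
```

```text
clock: 35.93
position: [0.5639, -0.0404, 0.07]
ee_rot: [2.106, 2.292, -0.075]
force: [0.3, -0.4, -0.6]
width: 0.005
t 35.93 p [ 0.5639 -0.0404  0.07  ] R [-0.085  0.996 -0.011  0.995  0.084 -0.055 -0.053 -0.016 -0.998] F [ 0.3 -0.4 -0.6] w 0.4
TCP stage [-0.009  -0.0134] front [-0.009  -0.0134] under z 0.031
clock: 36.1
position: [0.5711, -0.04, 0.0701]
ee_rot: [2.109, 2.294, -0.084]
force: [-29.0, -1.2, 27.7]
width: 0.008
t 36.1 p [ 0.5711 -0.04    0.0701] R [-0.085  0.996 -0.018  0.995  0.084 -0.056 -0.054 -0.023 -0.998] F [-29.   -1.2  27.7] w 0.7
TCP stage [-0.0018 -0.0136] front [-0.0018 -0.0136] under z 0.0311
```

```bash
python3 -m jog '[0,0,-0.3,0,0, 0,0,-0.3,-0.3,0, 30,0,0,-0.8,0, 30,0,-0.5,-0.8,0, 50,-0.5,-1,-0.8,0, 50,-0.5,-1,-0.8,0, 50,-0.5,-0.5,-0.5,0, 50,-0.5,0,0,0, 50,0,0,0,0]' 30
python3 - <<'E'
from h import *
st();c,im=snap("wrist","w18.png")
def px(sx,sy,z): return proj(c,np.append(W(sx,sy),z))
g=cv2.cvtColor(im,cv2.COLOR_RGB2GRAY)
for sy in (-.0695,-.0116):
  for off in (-.012,.012):
    xs=np.arange(-.008,.016,.001); print(sy+off,[int(g[int(round(p[1])),int(round(p[0]))]) for p in (px(x,sy+off,.0345) for x in xs)])
for a,r,q in comp(im,(20,120,60),(32,255,255),(150,50,420,290),80): print("pin",a,r,ray(c,r[0],.082)[:2].round(4),[ray(c,p,.082)[:2].round(4).tolist() for p in cv2.boxPoints(r)])
E
```

```text
clock: 36.85
position: [0.4536, -0.1133, 0.2314]
ee_rot: [2.1, 2.299, -0.08]
force: [-0.3, -0.9, 0.1]
width: 0.465
t 36.85 p [ 0.4536 -0.1133  0.2314] R [-0.091  0.996 -0.015  0.994  0.09  -0.056 -0.055 -0.02  -0.998] F [-0.3 -0.9  0.1] w 42.8
-0.0815 [93, 93, 94, 91, 92, 94, 95, 98, 121, 146, 138, 100, 56, 37, 36, 40, 37, 38, 37, 40, 38, 37, 41, 50]
-0.05750000000000001 [92, 93, 91, 92, 90, 90, 93, 112, 138, 151, 127, 72, 38, 38, 34, 40, 36, 35, 35, 34, 36, 36, 41, 52]
-0.0236 [93, 91, 91, 89, 91, 91, 90, 114, 140, 137, 106, 57, 32, 35, 36, 37, 37, 39, 37, 41, 37, 36, 43, 47]
0.00040000000000000105 [93, 89, 91, 89, 89, 90, 89, 99, 129, 152, 98, 53, 34, 37, 38, 42, 40, 42, 43, 41, 41, 40, 47, 49]
pin 1120.5 ((361.7493591308594, 84.45358276367188), (46.06858825683594, 32.88532638549805), 10.491477012634277) [ 4.747e-01 -1.000e-04] [[0.4566, -0.0099], [0.4585, 0.0121], [0.4924, 0.0095], [0.4915, -0.0127]]
```

```bash
python3 -m jog '[60,0,0,0,1, 60,0,0,0,1, 60,0,0,0,1, 60,0,0,0,1, 60,0,0,0,1, 60,0,0,0,1, 60,0,0,0,1, 60,0,0,0,1, 60,0,0,0,1, 60,0,0,0,1, 60,0,0,0,1, 60,0,0,0,1, 60,0,0,0,1, 60,0,0,0,1, 60,0,0,0,1, 60,0,0,0,1, 60,0,0,0,0.6, 60,0,0,0,0]' 30; python3 -c "
from h import *
go(.4745,.0048,.12);print(observe()['joints'])"
```

```text
clock: 38.4
position: [0.4653, -0.0919, 0.2282]
ee_rot: [3.085, -0.219, -0.018]
force: [-0.3, 0.2, -0.6]
width: 0.651
t 38.4 p [ 0.4653 -0.0919  0.2282] R [ 0.99  -0.141 -0.015 -0.141 -0.989 -0.048 -0.008  0.049 -0.999] F [-0.3  0.2 -0.6] w 59.9
target [0.4745 0.0048 0.12  ] units [-0.09 -2.56  2.58]
[ 0.01711173  0.21881202  0.03556693  1.95752535  0.04901621  0.97876988
 -1.68795545]
```

```bash
python3 -m jog '[60,0,-0.7,0,-0.2, 60,0,-0.7,0,-0.2, 60,0,-0.7,0.2,-0.2, 60,0,-0.5,0.5,0, 60,0,0,0.6,0, 60,0,0,0.4,0, 60,0,0,0,0, 60,0,0,0,0]' 30; python3 -c "
from h import *
go(.4745,.0048,.12)"
```

```text
clock: 39.07
position: [0.48, 0.0203, 0.1524]
ee_rot: [3.096, -0.076, -0.017]
force: [0.1, 0.9, 0.3]
width: 0.654
t 39.07 p [0.48   0.0203 0.1524] R [ 0.999 -0.049 -0.012 -0.049 -0.998 -0.044 -0.01   0.045 -0.999] F [0.1 0.9 0.3] w 60.1
target [0.4745 0.0048 0.12  ] units [-0.11  0.36  0.83]
```

```bash
python3 -m jog '[60,-0.11,0.4,0.2,0.1, 60,0,0,0.3,0, 60,0,0,0.3,0, 60,0,0,0,0, 60,0,0,0,0]' 30; python3 -c "
from h import *
go(.4745,.0048,.082); c,im=snap('wrist','w19.png')
for a,r,q in comp(im,(20,120,60),(32,255,255),(230,150,400,330),80): print('pin',a,cv2.boundingRect(q),r[2],ray(c,(cv2.boundingRect(q)[0]+cv2.boundingRect(q)[2]/2,cv2.boundingRect(q)[1]),.082)[:2].round(4))"
```

```text
clock: 39.48
position: [0.4768, 0.0011, 0.124]
ee_rot: [3.096, -0.089, -0.009]
force: [0.9, -0.6, -0.7]
width: 0.658
t 39.48 p [0.4768 0.0011 0.124 ] R [ 0.998 -0.057 -0.007 -0.057 -0.997 -0.044 -0.005  0.044 -0.999] F [ 0.9 -0.6 -0.7] w 60.5
target [0.4745 0.0048 0.082 ] units [-0.06 -0.13  1.04]
pin 1377.0 (289, 243, 33, 71) 85.31410217285156 [0.5013 0.0027]
```

```bash
python3 -m jog '[60,-0.04,-0.1,0.2,0, 60,0,0,0.3,0, 60,0,0,0.3,0, 60,0,0,0.2,0, 60,0,0,0,0, 60,0,0,0,0]' 30; python3 -c "
from h import *
go(.4755,.004,.082)"
```

```text
clock: 40.03
position: [0.4778, 0.0047, 0.0852]
ee_rot: [3.098, -0.088, 0.002]
force: [-0.9, 0.3, 0.1]
width: 0.652
t 40.03 p [0.4778 0.0047 0.0852] R [ 0.998 -0.057  0.    -0.057 -0.997 -0.043  0.003  0.043 -0.999] F [-0.9  0.3  0.1] w 60.0
target [0.4755 0.004  0.082 ] units [-0.06  0.02  0.08]
```

```bash
python3 -m jog '[60,-0.06,0.02,0.08,0, 0,0,0,0,0, 0,0,0,0,0, 0,0,0,0,0, 0,0,0,0,0, 0,0,0,0,0, 0,0,0,0,0, 0,0,0,0,0, 0,0,0,0,0, 0,0,0,0,0, 0,0,0,0,0, 0,0,0,0,0, 0,0,0,0,0, 0,0,0,0,0]' 40; python3 -c "
from h import *
st()"
python3 -m jog '[0,0,0,-0.3,0, 0,0,0,-0.3,0, 0,0,0,-0.4,0, 0,0,0,-0.6,0, 0,0,0,-0.8,0, 0,0,0,-0.5,0, 0,0,0,0,0, 0,0,0,0,0]' 40; python3 -c "
from h import *
go(.412,.255,.18);c,im=snap('scene','c20.png');snap('side','s20.png')"
```

```text
clock: 41.2
position: [0.4766, 0.0062, 0.0841]
ee_rot: [3.101, -0.086, 0.008]
force: [-1.4, 0.8, 0.2]
width: 0.127
t 41.2 p [0.4766 0.0062 0.0841] R [ 0.998 -0.055  0.004 -0.055 -0.998 -0.04   0.006  0.04  -0.999] F [-1.4  0.8  0.2] w 11.7
clock: 41.87
position: [0.4758, 0.0074, 0.2029]
ee_rot: [3.097, -0.091, 0.005]
force: [0.5, -0.6, -1.8]
width: 0.126
t 41.87 p [0.4758 0.0074 0.2029] R [ 0.998 -0.059  0.002 -0.059 -0.997 -0.044  0.004  0.044 -0.999] F [ 0.5 -0.6 -1.8] w 11.6
target [0.412 0.255 0.18 ] units [-1.96 -6.1   0.3 ]
```

```bash
python3 -m jog '[0,-0.25,-0.7,0,0, 0,-0.25,-0.85,0,0, 0,-0.28,-0.9,0,0, 0,-0.28,-0.9,0,0, 0,-0.28,-0.9,0,0, 0,-0.28,-0.9,0,0, 0,-0.2,-0.6,0,0, 0,0,0,0,0, 0,0,0,0,0]' 40
python3 - <<'E'
from h import *
go(.412,.257,.14);c,im=snap('wrist','w21.png')
for a,r,q in comp(im,(100,120,30),(130,255,255),(180,120,460,330),300): print(a,r)
E
```

```text
clock: 42.72
position: [0.4096, 0.2455, 0.1785]
ee_rot: [3.086, -0.102, -0.022]
force: [-0.1, -0.7, -0.1]
width: 0.128
t 42.72 p [0.4096 0.2455 0.1785] R [ 0.998 -0.066 -0.016 -0.066 -0.996 -0.053 -0.013  0.054 -0.998] F [-0.1 -0.7 -0.1] w 11.8
target [0.412 0.257 0.14 ] units [ 0.05 -0.34  0.95]
4520.0 ((293.9466552734375, 231.06459045410156), (69.78140258789062, 71.65523529052734), 12.994616508483887)
```

```bash
python3 -m jog '[0,0.17,-0.34,0.2,0, 0,0,0,0.4,0, 0,0,0,0.4,0, 0,0,0,0.2,0, 0,0,0,0,0, 0,0,0,0,0]' 40
python3 - <<'E'
from h import *
go(.4168,.2577,.125)
E
```

```text
clock: 43.27
position: [0.4183, 0.2479, 0.1253]
ee_rot: [3.08, -0.116, -0.027]
force: [-0.4, -0.6, 0.7]
width: 0.131
t 43.27 p [0.4183 0.2479 0.1253] R [ 0.997 -0.075 -0.02  -0.076 -0.995 -0.059 -0.015  0.06  -0.998] F [-0.4 -0.6  0.7] w 12.1
target [0.4168 0.2577 0.125 ] units [-0.06 -0.24 -0.01]
```

```bash
python3 -m jog '[0,-0.06,-0.24,0,0, 0,0,-0.02,0,0, 0,0,0,0,0]' 40
python3 - <<'E'
from h import *
go(.4168,.2577,.125);c,im=snap('wrist','w22.png')
u,v=proj(c,[.4125,.2535,.034]).astype(int);print(u,v);u0,v0=u-60,v-60
cv2.imwrite('pics/w22c.png',cv2.resize(im[v0:v0+100,u0:u0+120,::-1],None,fx=6,fy=6,interpolation=cv2.INTER_CUBIC));print(u0,v0)
E
```

```text
clock: 43.52
position: [0.4176, 0.2582, 0.126]
ee_rot: [3.08, -0.121, -0.026]
force: [-0.4, -0.2, -0.5]
width: 0.131
t 43.52 p [0.4176 0.2582 0.126 ] R [ 0.997 -0.078 -0.019 -0.079 -0.995 -0.059 -0.014  0.06  -0.998] F [-0.4 -0.2 -0.5] w 12.0
target [0.4168 0.2577 0.125 ] units [-0.02  0.01  0.03]
314 261
254 201
```

View pics/w22c.png

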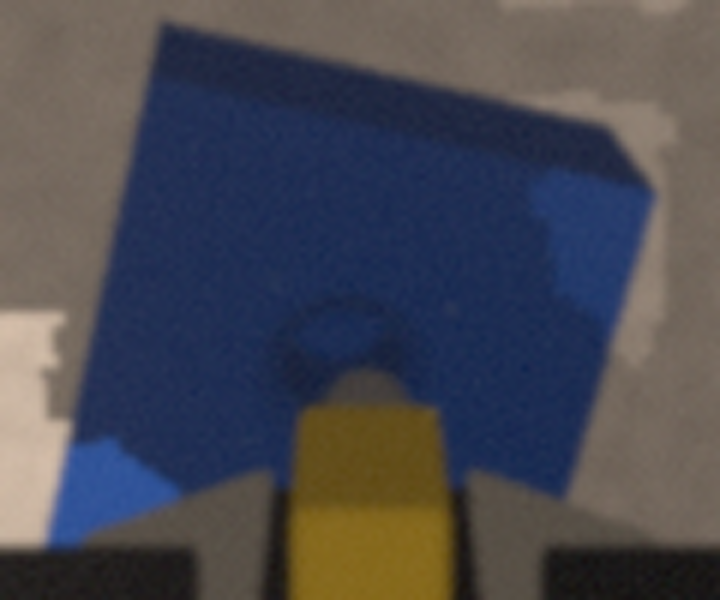

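Run:
```python
from h import *
c=cam("wrist");h=ray(c,(311.5,261.3),.034);f=ray(c,(315.2,262.4),.046);print("hole",h,"far edge",f,"foot c",f-[.0045,0,0]);d=h-f+[.0045,0,0];d[2]=0;print(d,tool(d))
for u,v in((158,80),(650,190)): print(ray(c,(254+u/6,201+v/6),.034))
```

```text
hole [0.41248857 0.25575459 0.034     ] far edge [0.41588177 0.25359389 0.046     ] foot c [0.41138177 0.25359389 0.046     ]
[0.0011068 0.0021607 0.       ] [ 0.02 -0.06 -0.  ]
[0.44803957 0.27389443 0.034     ]
[0.42999745 0.21890471 0.034     ]
```

```bash
python3 -m jog '[0,0.03,-0.07,0,0, 0,0,-0.01,0.15,0, 0,0,-0.01,0.15,0, 0,0,-0.01,0.15,0, 0,0,0,0,0]' 40; python3 -c "
from h import *
go(.4185,.2603,.088);foot()"
```

```text
clock: 43.98
position: [0.4189, 0.2617, 0.108]
ee_rot: [3.081, -0.12, -0.023]
force: [-2.1, -2.1, -1.6]
width: 0.131
t 43.98 p [0.4189 0.2617 0.108 ] R [ 0.997 -0.077 -0.017 -0.078 -0.995 -0.058 -0.013  0.059 -0.998] F [-2.1 -2.1 -1.6] w 12.1
target [0.4185 0.2603 0.088 ] units [-0.    0.01  0.5 ]
t 43.98 p [0.4189 0.2617 0.108 ] R [ 0.997 -0.077 -0.017 -0.078 -0.995 -0.058 -0.013  0.059 -0.998] F [-2.1 -2.1 -1.6] w 12.1
foot [0.4175 0.2571 0.0282] stage [-0.1301  0.2953] rad 0.2383 th~ 2.68
```

Foot at 0.028, below the mouth at 0.034, and no upward force. Continue down.

```bash
python3 -m jog '[0,0,-0.01,0.15,0, 0,0,-0.01,0.15,0, 0,0,-0.01,0.12,0, 0,0,0,0,0]' 40; python3 -c "
from h import *
foot()"
```

```text
clock: 44.32
position: [0.4173, 0.2608, 0.0882]
ee_rot: [3.078, -0.119, -0.027]
force: [-1.1, -0.1, -0.5]
width: 0.131
t 44.32 p [0.4173 0.2608 0.0882] R [ 0.997 -0.077 -0.02  -0.078 -0.995 -0.06  -0.015  0.062 -0.998] F [-1.1 -0.1 -0.5] w 12.0
foot [0.4157 0.2559 0.0083] stage [-0.132   0.2943] rad 0.2385 th~ 2.67
```

```bash
python3 -m jog '[0,0,0,0.04,0, 50,0,0,0,0, 50,0,0,0,0, 50,0,0,0,0, 50,0,0,0,0, 50,0,0,0,0, 50,0,0,0,0, 50,0,0,0,0, 50,0,0,0,0, 50,0,0.02,-0.4,0, 50,0,0.04,-0.7,0, 50,0,0.04,-0.8,0, 50,-0.2,0,-0.8,0, 50,-0.2,0,-0.5,0, 50,0,0,0,0, 50,0,0,0,0]' 40
python3 - <<'E'
from h import *
st();c,im=snap('wrist','w23.png');cv2.imwrite('pics/w23.png',im[:,:,::-1])
for a,r,q in comp(im,(20,120,60),(32,255,255),(150,50,420,290),60): print("pin",a,cv2.boundingRect(q),r[2],ray(c,r[0],.086)[:2].round(4),[ray(c,p,.086)[:2].round(4).tolist() for p in cv2.boxPoints(r)])
for n in("scene","side"):
    c,im=snap(n,n+"23.png")
    for a,r,q in comp(im,(20,110,60),(34,255,255),tuple(int(x) for x in np.r_[proj(c,[.4125,.255,.07])-25,proj(c,[.4125,.255,.07])+25]),10): print(n,"yellow",a,cv2.boundingRect(q),r[0], "expect mid head",proj(c,[.4125,.255,.073]))
    for a,r,q in comp(im,(0,150,60),(6,255,255),(230,180,420,320),40):
        print(n,"red",a,r[0],[ray(c,p,.045)[:2].round(3).tolist() for p in cv2.boxPoints(r)])
E
```

```text
clock: 45.65
position: [0.4045, 0.267, 0.2206]
ee_rot: [3.081, -0.12, -0.024]
force: [-0.0, -0.1, 0.0]
width: 0.545
t 45.65 p [0.4045 0.267  0.2206] R [ 0.997 -0.077 -0.018 -0.078 -0.995 -0.058 -0.013  0.059 -0.998] F [-0.  -0.1  0. ] w 50.2
pin 524.0 (305, 200, 14, 42) 90.0 [0.4189 0.2604] [[0.436, 0.2642], [0.4351, 0.2539], [0.4011, 0.2565], [0.4022, 0.2672]]
scene yellow 103.5 (347, 164, 13, 14) (352.64703369140625, 170.5882110595703) expect mid head [350.50370712 171.21105962]
scene red 309.5 (337.57025146484375, 273.55194091796875) [[0.571, -0.128], [0.554, 0.055], [0.57, 0.051], [0.585, -0.13]]
side yellow 95.0 (266, 287, 13, 15) (272.5, 294.0) expect mid head [275.46662376 294.06892569]
side red 225.5 (319.5384216308594, 227.3076934814453) [[0.571, 0.046], [0.587, -0.128], [0.561, -0.117], [0.547, 0.055]]
```

Run:
```python
from h import *
c,im=snap("scene","c24.png")
for nm,a0,a1 in(("green",(45,100,40),(85,255,255)),("amber",(4,140,60),(20,255,255))):
  for a,r,q in comp(im,a0,a1,(310,240,410,330),15): print(nm,a,r[0],(RM.T@(ray(c,r[0],.045)[:2]-C0)).round(3))
b=cv2.imread('pics/scene23.png');print("diff near pin",cv2.absdiff(b,im[:,:,::-1].copy())[150:200,330:370].max())
st();print(sign_off())
```

```text
green 38.5 (358.6384582519531, 283.5076904296875) [ 0.05  -0.018]
green 105.0 (346.58538818359375, 273.768310546875) [ 0.015 -0.007]
amber 52.5 (346.2307434082031, 302.15380859375) [ 0.05  -0.076]
amber 191.5 (333.8255310058594, 291.6778564453125) [ 0.015 -0.065]
diff near pin 18
t 45.85 p [0.404  0.2662 0.2187] R [ 0.997 -0.077 -0.021 -0.078 -0.995 -0.06  -0.016  0.061 -0.998] F [0.3 1.1 0.3] w 50.0
the job is handed in; nothing more can be done
None
```

I handed the job in at 45.9 s on the robot's clock, and my last checks suggest every step was met. No verdict was reported.

**What I did:**
- I opened the red arm with the pin's shank, lowered the pin into the lock hole and let go.
- Only green and amber were on the bench, so I pushed green into bay 1 and amber into bay 0. Amber had been knocked aside mid-run, so I located it again first.
- I then pulled the pin and set it back in the blue stand. I left the pink look-alike alone.

**Last checks:**
- **Slides:** before I pulled the pin, both rear edges lined up with the front edges against the end wall. After the arm closed, both were still in place in the scene view. The clips' drop was not measured directly.
- **Arm:** its bar lies parallel to the stage, so it reads as closed (about 0 rad).
- **Pin:** it is released and its foot is about 26 mm below the stand's mouth by the arm's position reading. It looked still between two scene pictures.
- **Robot:** the gripper is clear and free.

**What went wrong or disagreed:**
- The first grasp of the pin closed too late and missed; the second held.
- After its first push green sat about 2.7 mm short of the wall, so I pushed it home again.
- The pin's head sits about 6 to 8 mm off the hole's centre, so it leans by roughly 0.1 rad; the limit is 0.2.
- The tool had tilted about 0.1 rad while pushing. I straightened it by dragging the closed fingertips on the bench, where the wrist force reached about 75 N (limit 120 N).

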